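# Find the key that opens the blade case

## Robot

A 6-joint arm with a two-finger parallel gripper is mounted at the origin on the work surface. World frame = base frame: x ahead of the robot, y to its left, z up, the work surface at z = 0. Lengths are in m, angles in rad, forces in N, time in s.
With the tool pointing down it reaches from about 0.35 to 0.775 m from the base axis. Payload 7.3 kg.
Tool frame: the origin (TCP) lies on the centre line of the jaws, within the pads' length; the fingertips stand ahead of it and the grasp point (between the pads) lies 11 mm behind it (robot.nose_length is the z of the fingertips in the tool frame, in m); z points along the fingers, y is the line along which they close (so a half turn about z gives the same grasp; the last joint's range is limited). The gripper opens to 92 mm and grips with 3 to 60 N. Pads are 19 mm wide; open, the fingers measure 130 mm over their backs; the gripper's body (75 mm by 190 mm) begins 47 mm behind the grasp point.
Start: joints at [1.16, 0.342, 1.524, -0, 1.275, -0.146], TCP at [0.137, 0.507, 0.235] pointing down, gripper open.
Joint ranges: [-2.53, 2.53], [-0.77, 2.02], [0.04, 2.7], [-1, 4.14], [0.28, 2.66], [-3.11, 3.11]. Speed limits (rad/s): [2.57, 2.57, 3.14, 3.14, 3.14, 3.14].

## Interface

Orientations are given as [roll, pitch, yaw] about the fixed x, y, z axes, in that order (R = Rz(yaw) Ry(pitch) Rx(roll)).
In Python, from cell import robot, cams gives the robot as it stands. The module is installed in compiled form; this text tells all that it offers.
- The arm moves only by the tool carry_out, never from a script. Its argument "deltas" is a list of rows, each a list of 7 numbers: the shift along the tool's x, y, z in cm, then the turn, a rotation vector about the tool's x, y, z in rad, then the opening, from 0 (shut) to 1 (fully open). A call has exactly 8 rows; each row shifts and turns the commanded pose from where the row before left it, along the tool's axes as they then stand; what a row does not reach is not made up. A row lasts 1/12 s, in which the tool goes at most 41.7 mm and 7.16 degrees, less where a joint would pass 70% of its speed; a pose out of reach is approached as far as the arm can. A call is refused whole if a number of a shift passes 4.17 or a number of a turn 0.125, either way. A call with a gripper value outside its range is refused whole. The fingers move at their own pace and stop on an object; "force" is the grip in N (left out, the last holds). Time passes only in rows, so rows that do not move let the fingers close, or fill a call up. It gives the time, the measured TCP pose, the force, the opening and the grip force at its end, in the units of the state.
- robot.observe(): the state, without advancing time (a new reading comes with each control period).
- cams.read_camera(name): name is "scene" or "top" or "wrist"; returns a dict with "image" (480x640x3 uint8, blue, green, red), "depth" (480x640 float32, m along the optical axis (not along the pixel's ray), 0 where there is no reading), "fx", "fy", "cx", "cy" (pixels), "D" ([k1, k2, p1, p2, k3] as OpenCV has them; the pictures are not rectified), "world_to_cam" (4x4, takes a point from world to camera coordinates). Camera axes: x right, y up, looking along -z (the intrinsics and any distortion apply to the point x, -y, -z); pixel columns grow to the right and rows downward; lengths in m; the calibration is good to about 2 mm. A picture is of the moment at which its call begins.
- robot.hand_in(): hands the job in; it is judged then, once.
The state is a dict: "time": time; "qpos": joint angles; "qvel": joint speeds; "joint_efforts": joint torques, N m; "tool_pos": TCP position; "tool_rot": TCP orientation; "contact_force": force on the tool from outside, world axes, zero at the start; "torque": the same for the moment, N m; "opening": finger opening in m; "grip_force": force on a finger pad.
Only numpy, scipy, OpenCV 4.12 (cv2) and the standard library are available. Lean on these libraries where they do the work, as an engineer would, in place of code of your own. Each camera call takes 0.05 s, during which the arm holds its last target. There are 200 camera calls.

## Task

Find the key that opens the locked blade case on the leather bench: take keys from the wooden rack and try them in the brass cam lock, each pressed fully home before it is turned counter-clockwise, never forcing one that stops, until one turns the latch all the way (a good 80 degrees). Leave the latch open, pull that key out and set it aside, dropped blade-first into the orange ring holder so that its head rests on the ring; the other keys hang in the rack, heads resting on it. Never put the working key back in the rack once it has opened the latch, and do not shift anything else on the bench.

Things in the scene. Friction and masses are not known exactly. Their poses are not given: they have to be found in the camera images.
- key_red: Key with a red head, 157 mm long; origin at the blade's lower end, z up to the head. Steel blade 36 mm wide (x), 6 mm thick (y), z 0 to 70 (lowest 3.5 slimmer), notched; pilot pin 6 mm diameter below it to z -7; shaft to z 110; plastic head 66 mm wide (x), 12 mm thick (y), z 110 to 150. Half a turn about z makes no difference. At first it hangs in a rack hole, its x within 0.5 rad of the rack's x.
- key_blue: Key with a blue head; shape, sizes, origin and axes as the red key, but for the level of the notch in its blade. At first it hangs blade down in another hole of the rack.
- key_yellow: Key with a yellow head; shape, sizes, origin and axes as the red key, but for the level of the notch in its blade. At first it hangs blade down in another hole of the rack.
- lock_mouth (a point): Lock axis at the blade case's top face, 80 mm above the bench; axes of the case, z up. The brass plug's slot, 40 x 10 mm, lies along x when the latch reads 0 and turns with it; its sloping lead-in stands 7 mm above the case and opens to about 51 x 21 mm. A key goes in tip first, blade width along the slot; fully home its head's underside is 45 mm above this point.
- lock_floor (a point): Floor of the lock on its axis, 65 mm below the mouth: a key's blade ends here when fully home (its pin enters a pit 11 mm square). Any key goes home with the latch near 0. Turned counter-clockwise, a wrong key stops firmly at 0.2 to 0.5 rad: never force it, turn it back to pull it out. The right one turns to the end and pulls straight out there. Which one is right is hidden in the lock and changes from start to start.
- case: Grey steel blade case, fixed, 80 mm high; origin under the lock axis at bench level, axes as the lock mouth's. It reaches 70 mm towards -x and 115 mm towards +x of the lock and 65 mm either side in y.
- latch (a joint): Angle of the brass plug with its red latch arm (58 mm from the axis, flat on the case, at the steel strike when shut), rad: 0 shut, growing counter-clockwise seen from above to the stop at 1.5, open. Starts at 0 to 0.05. Stays where it is left (friction 0.05 N m, no spring). A key has about 0.12 rad of play in the slot either way.
- hole1 (a point): Middle hole of the wooden key rack, centre, at the top face 125 mm above the bench; axes of the rack, z up. The rack, fixed, is 72 mm along x, 225 mm along y; its board is 10 mm thick with three through holes, 46 mm diameter, at y -75, 0 and 75 mm. Hanging keys rest by the head on this face, blade's end 110 mm below it.
- ring (a point): Centre of the orange set-aside ring at its top face, 125 mm above the bench; axes of the holder, z up. Fixed orange plate 72 x 72 mm, 10 mm thick, with one through hole of 46 mm diameter, on a dark post at its +x edge that rises no higher than the plate. A key hung here rests by its head, blade's end 110 mm below it.
- glue: White glue bottle standing on the bench in front of the case, 50 mm diameter, 140 mm tall; origin at the centre of its foot. Bystander.
- thread: Small yellow thread spool standing on top of the blade case beyond the lock, 34 mm diameter, 39 mm tall; origin at the centre of its foot. Bystander.
- cone: Blue thread cone standing on the bench, 60 mm diameter, 90 mm tall; origin at the centre of its foot. Bystander.
- jar: Green glass jar with pens and awls standing on the bench, 68 mm diameter, 150 mm tall; origin at the centre of its foot. Bystander.
- mallet: Hammer lying on the bench close to the robot on its left. Origin about the middle of its underside, x along the handle to the head. Bystander.
- block: Cork sanding block 100 x 50 x 30 mm lying on the bench close to the robot on its right; origin at the centre of its underside. Bystander.
Things that resemble listed ones, but are neither listed nor needed, are in the scene too. What is shaped like the key_red but purple is not meant.

How it is judged:
On the way:
1. a key, fully home in the lock, has turned the latch all the way open (((horizontal distance between key_red and lock_mouth below 0.005 m and z of key_red in the frame of lock_mouth below -0.06 m) or (horizontal distance between key_blue and lock_mouth below 0.005 m and z of key_blue in the frame of lock_mouth below -0.06 m) or (horizontal distance between key_yellow and lock_mouth below 0.005 m and z of key_yellow in the frame of lock_mouth below -0.06 m)) and value of joint latch above 1.3 rad), for 0.1 s.
At the end, for the whole second after the job is handed in: The latch is open (over 1.25 rad); one key hangs at rest in the orange ring, upright within 0.15 rad, within 12 mm of its centre, its head resting on the ring within 6 mm; the other two hang likewise in the rack's holes (value of joint latch above 1.25 rad and (((horizontal distance between key_red and ring below 0.012 m and z of key_red in the frame of ring between -0.116 and -0.104 m and angle between key_red's own z axis and vertical below 0.15 rad) and (z of key_blue in the frame of hole1 between -0.116 and -0.104 m and x of key_blue in the frame of hole1 between -0.02 and 0.02 m and y of key_blue in the frame of hole1 between -0.095 and 0.095 m and angle between key_blue's own z axis and vertical below 0.15 rad) and (z of key_yellow in the frame of hole1 between -0.116 and -0.104 m and x of key_yellow in the frame of hole1 between -0.02 and 0.02 m and y of key_yellow in the frame of hole1 between -0.095 and 0.095 m and angle between key_yellow's own z axis and vertical below 0.15 rad)) or ((horizontal distance between key_blue and ring below 0.012 m and z of key_blue in the frame of ring between -0.116 and -0.104 m and angle between key_blue's own z axis and vertical below 0.15 rad) and (z of key_red in the frame of hole1 between -0.116 and -0.104 m and x of key_red in the frame of hole1 between -0.02 and 0.02 m and y of key_red in the frame of hole1 between -0.095 and 0.095 m and angle between key_red's own z axis and vertical below 0.15 rad) and (z of key_yellow in the frame of hole1 between -0.116 and -0.104 m and x of key_yellow in the frame of hole1 between -0.02 and 0.02 m and y of key_yellow in the frame of hole1 between -0.095 and 0.095 m and angle between key_yellow's own z axis and vertical below 0.15 rad)) or ((horizontal distance between key_yellow and ring below 0.012 m and z of key_yellow in the frame of ring between -0.116 and -0.104 m and angle between key_yellow's own z axis and vertical below 0.15 rad) and (z of key_red in the frame of hole1 between -0.116 and -0.104 m and x of key_red in the frame of hole1 between -0.02 and 0.02 m and y of key_red in the frame of hole1 between -0.095 and 0.095 m and angle between key_red's own z axis and vertical below 0.15 rad) and (z of key_blue in the frame of hole1 between -0.116 and -0.104 m and x of key_blue in the frame of hole1 between -0.02 and 0.02 m and y of key_blue in the frame of hole1 between -0.095 and 0.095 m and angle between key_blue's own z axis and vertical below 0.15 rad))) and linear speed of each of key_red, key_blue, key_yellow below 0.03 m/s); the robot touches nothing.
It fails at once if the latch is turned (past 0.7 rad) by anything but a key that is fully home and not forced off the lock's axis, its blade's end within 5 mm of the lock's axis and floor (value of joint latch between 0.7 and 1.25 rad and not ((horizontal distance between key_red and lock_mouth below 0.005 m and z of key_red in the frame of lock_mouth below -0.06 m) or (horizontal distance between key_blue and lock_mouth below 0.005 m and z of key_blue in the frame of lock_mouth below -0.06 m) or (horizontal distance between key_yellow and lock_mouth below 0.005 m and z of key_yellow in the frame of lock_mouth below -0.06 m))).
It fails at once if after the latch was opened, all three keys are in the rack (the working key was put back among the others) (value of joint latch above 1 rad and (z of key_red in the frame of hole1 between -0.116 and -0.104 m and x of key_red in the frame of hole1 between -0.02 and 0.02 m and y of key_red in the frame of hole1 between -0.095 and 0.095 m and angle between key_red's own z axis and vertical below 0.15 rad) and (z of key_blue in the frame of hole1 between -0.116 and -0.104 m and x of key_blue in the frame of hole1 between -0.02 and 0.02 m and y of key_blue in the frame of hole1 between -0.095 and 0.095 m and angle between key_blue's own z axis and vertical below 0.15 rad) and (z of key_yellow in the frame of hole1 between -0.116 and -0.104 m and x of key_yellow in the frame of hole1 between -0.02 and 0.02 m and y of key_yellow in the frame of hole1 between -0.095 and 0.095 m and angle between key_yellow's own z axis and vertical below 0.15 rad)).
It fails at once if a bystander (glue bottle, thread spool, cone, jar, hammer or cork block) is shifted by more than 30 mm (distance of any of glue, thread, cone, jar, mallet, block from where it was at the start of the episode above 0.03 m).
It also fails if it takes over 72 s, if anything falls off the work surface, if the arm or the gripper's body presses on something with over 40 N, if the wrist force passes 120 N, or if a joint passes its speed limit or range.

## Working session

There is one attempt and no reset: what is moved stays moved. The work goes in short steps, Python scripts to look and compute and a tool call to move; the robot and the scene stay as the last step left them, time stands still between calls to the robot, and variables do not carry over. Pictures are saved under pics/ and viewed, at most 10 in all, crops included, and the job is handed in when it is done.

Besides the shell and the picture viewer there is one more tool, called after "Call:" in YAML: its name, and indented under it one key for each argument. carry_out: Moves the arm, as the interface text tells. Its arguments: {"type":"object","properties":{"deltas":{"type":"array","items":{"type":"array","items":{"type":"number"}}},"force":{"type":"number"}},"required":["deltas"]}

```bash
mkdir -p pics
cat > h.py <<'E'
import numpy as np, cv2
from cell import robot, cams
def pt(c,u,v,d=None,z=None):
    """pixel -> world, by depth or by plane z"""
    K=np.array([[c['fx'],0,c['cx']],[0,c['fy'],c['cy']],[0,0,1.]])
    p=cv2.undistortPoints(np.array([[[u,v]]],float),K,np.array(c['D'],float))[0,0]
    T=np.linalg.inv(c['world_to_cam']); r=T[:3,:3]@np.array([p[0],-p[1],-1]); o=T[:3,3]
    if z is not None: return o+r*(z-o[2])/r[2]
    if d is None: d=c['depth'][int(round(v)),int(round(u))]
    return o+r*d
E
python3 - <<'E'
from h import *
for n in ("top","scene"):
    c=cams.read_camera(n); cv2.imwrite(f'pics/{n}0.png',c['image']); np.save(f'{n}0.npy',c,allow_pickle=True)
    T=np.linalg.inv(c['world_to_cam']);print(n,T.round(3),c['fx'],c['D'])
s=robot.observe();print(s,robot.nose_length)
E
```

```text
top [[ 0.008  0.991 -0.136  0.377]
 [-1.     0.007 -0.006  0.019]
 [-0.005  0.136  0.991  1.151]
 [ 0.     0.     0.     1.   ]] 465.97548473976 [-0.1035547  0.         0.         0.         0.       ]
scene [[-0.853 -0.447  0.268  0.817]
 [ 0.521 -0.742  0.421  0.498]
 [ 0.011  0.499  0.867  1.074]
 [ 0.     0.     0.     1.   ]] 589.0703252967436 [0.02514345 0.         0.         0.         0.        ]
{'time': 0.1, 'qpos': array([ 1.16000491e+00,  3.42618822e-01,  1.52491642e+00,  1.89857478e-05,
        1.27538493e+00, -1.46010408e-01]), 'qvel': array([ 0.00020618, -0.00253357, -0.00330267, -0.00072283,  0.00113459,
        0.00038546]), 'joint_efforts': array([ 3.48692929e-04, -4.32009566e+01, -2.44692099e+01,  7.18640140e-02,
        5.25715796e-02, -6.58722979e-05]), 'tool_pos': array([0.1372304 , 0.50638974, 0.23413398]), 'tool_rot': array([-3.14028190e+00, -2.11107095e-04,  2.87680596e+00]), 'contact_force': array([ 0.71169521, -0.25471944, -0.04221405]), 'torque': array([ 0.02292692, -0.00978603, -0.02494587]), 'grip_force': 0.0, 'opening': 0.09171237054701417} 0.008
```

View pics/top0.png

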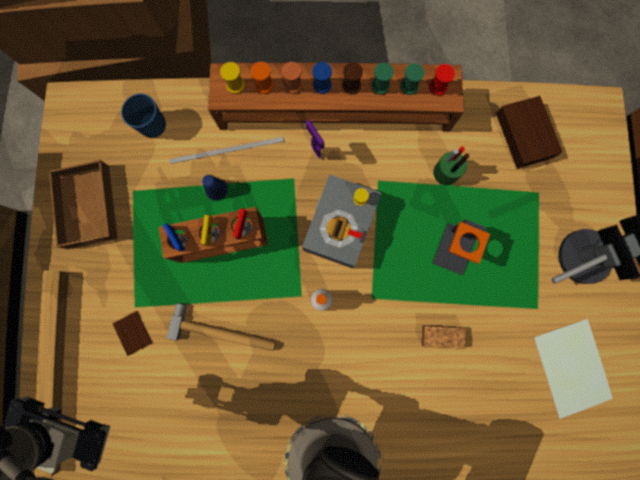

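View pics/scene0.png

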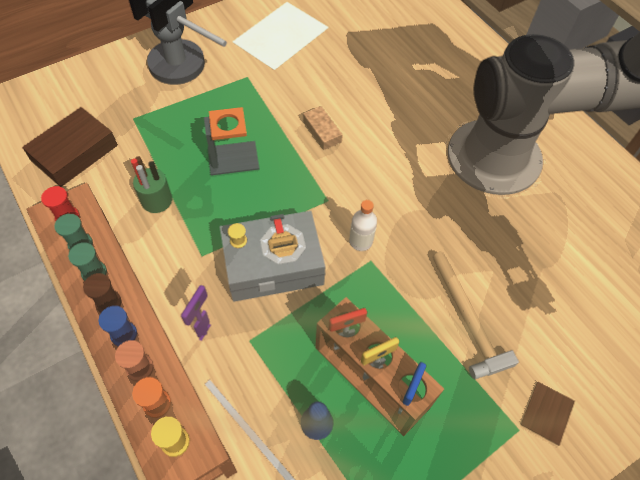

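Top view: the blue key is at (174,237), yellow at (206,230) and red at (241,224) in the rack. The lock is at (341,228), the ring at (469,242), the glue bottle at (321,299), the spool at (361,197), the jar at (451,167) and the cone at (215,188). The purple look-alike at (315,138) lies on the bench, so it isn't one of the three. Next I'll enlarge the rack and lock.

Run:
```python
from h import *
c=np.load('top0.npy',allow_pickle=True).item()
im=c['image']; a=cv2.resize(im[195:275,155:270],None,fx=5,fy=5,interpolation=cv2.INTER_CUBIC)
b=cv2.resize(im[170:270,300:385],None,fx=5,fy=5,interpolation=cv2.INTER_CUBIC)
r=cv2.resize(im[215:275,430:500],None,fx=5,fy=5,interpolation=cv2.INTER_CUBIC)
cv2.imwrite('pics/rackcrop.png',a)
o=np.zeros((500,800,3),np.uint8);o[:500,:425]=b;o[:300,430:780]=r;cv2.imwrite('pics/lockring.png',o)
hsv=cv2.cvtColor(im,cv2.COLOR_BGR2HSV)
def blob(name,lo,hi,roi,z):
    u0,v0,u1,v1=roi;m=cv2.inRange(hsv,lo,hi);mm=np.zeros_like(m);mm[v0:v1,u0:u1]=m[v0:v1,u0:u1]
    ys,xs=np.nonzero(mm);P=np.array([pt(c,x,y) for x,y in zip(xs,ys)])
    k=abs(P[:,2]-z)<.02
    Q=P[k];C=Q.mean(0);w,V=np.linalg.eigh(np.cov(Q[:,:2].T));R=np.c_[(Q-C)[:,:2]@V]
    box=cv2.minAreaRect((Q[:,:2]*1000).astype(np.float32))
    print(name,len(Q),C.round(4),'medz',np.median(Q[:,2]).round(4),'yaw',np.arctan2(V[1,1],V[0,1]).round(3),'box',np.round(box[0],1),np.round(box[1],1),round(box[2],1))
blob('blue',(100,120,60),(130,255,255),(155,215,190,260),.165)
blob('yellow',(18,120,90),(35,255,255),(190,205,222,255),.165)
blob('red',(0,150,90),(8,255,255),(228,200,256,245),.165)
blob('latch',(0,150,90),(8,255,255),(335,220,370,245),.085)
blob('ring',(5,170,120),(16,255,255),(440,215,500,270),.125)
blob('case',(0,0,60),(180,60,190),(295,170,385,270),.08)
blob('spool',(18,120,90),(35,255,255),(350,185,375,210),.119)
blob('brass',(12,70,60),(30,255,255),(318,205,362,250),.085)
blob('rack',(3,90,60),(18,200,220),(155,200,270,265),.125)
```

```text
blue 149 [0.5204 0.3531 0.1647] medz 0.165 yaw -2.592 box [520.9 353.9] [64.2 12.1] 31.0
yellow 155 [0.5362 0.2802 0.1649] medz 0.165 yaw 3.047 box [536.5 280.8] [12.5 63.9] 85.3
red 153 [0.5509 0.2079 0.1645] medz 0.1648 yaw 2.906 box [551.3 208.4] [12.8 64.1] 76.8
latch 77 [ 0.5416 -0.0486  0.0846] medz 0.0845 yaw 1.197 box [542.  -48.5] [31.5 13.6] 70.5
ring 735 [ 0.5182 -0.3018  0.1257] medz 0.1258 yaw 1.862 box [ 519.  -303.2] [72.8 75.8] 68.4
case 3435 [ 0.5722 -0.0124  0.081 ] medz 0.0811 yaw 2.901 box [576.  -17.2] [135.5 185.8] 70.4
spool 169 [ 0.6251 -0.0606  0.1198] medz 0.1198 yaw 2.929 box [625.3 -60.8] [31.9 32.6] 76.2
brass 390 [ 0.5557 -0.0096  0.0828] medz 0.0825 yaw 2.3 box [575.  -17.8] [56.7 98.8] 67.5
rack 1728 [0.533  0.2797 0.1256] medz 0.1256 yaw 1.788 box [536.2 280.3] [ 72.8 224.6] 12.4
```

View pics/rackcrop.png

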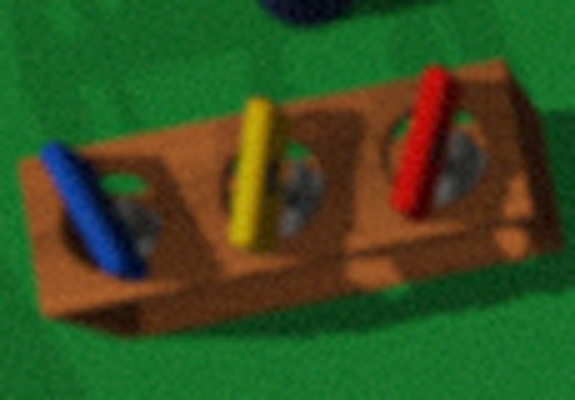

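View pics/lockring.png

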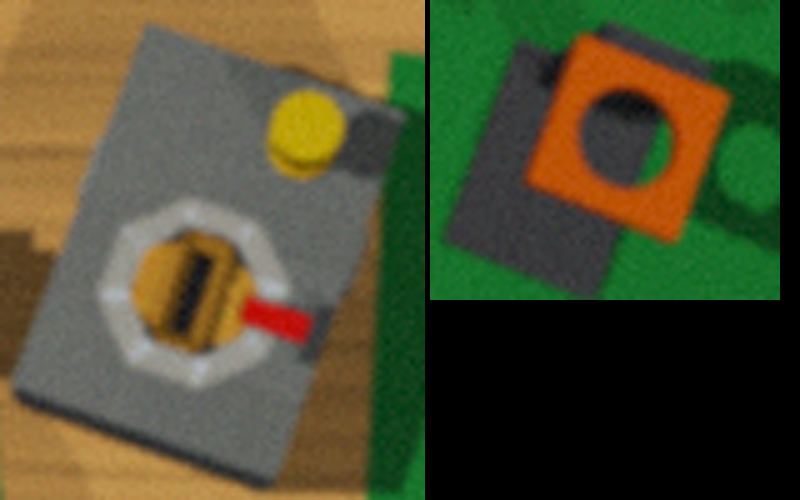

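The crops show three heads hanging in the rack (red at the right-hand hole), the lead-in slot at crop (200,295), which is image (340,229), and the ring hole at image (469.6,242.6). The measured heights match the given sizes: heads 0.165, ring and rack 0.125, case 0.081. Red key first.

```bash
cat >> h.py <<'E'
from scipy.spatial.transform import Rotation as Ro
def go(p=None,yaw=None):
    """prints total tool-frame shift (cm) and z turn from the present pose to p, yaw (pointing down)"""
    s=robot.observe(); R=Ro.from_euler('xyz',s['tool_rot'])
    print('t',round(s['time'],2),'tcp',s['tool_pos'].round(4),'rot',s['tool_rot'].round(3),'F',s['contact_force'].round(1),'M',s['torque'].round(2),'op',round(s['opening'],4),'grip',round(s['grip_force'],1),'q',s['qpos'].round(2))
    if p is not None: print('shift cm',(R.inv().apply(np.array(p)-s['tool_pos'])*100).round(2))
    if yaw is not None: print('turn',(R.inv()*Ro.from_euler('xyz',[np.pi,0,yaw])).as_rotvec().round(3))
E
python3 - <<'E'
from h import *
c=np.load('top0.npy',allow_pickle=True).item()
hsv=cv2.cvtColor(c['image'],cv2.COLOR_BGR2HSV)
for n,lo,hi,(u0,v0,u1,v1) in [('blue',(100,120,40),(130,255,255),(155,215,190,260)),('yellow',(18,120,60),(35,255,255),(190,205,222,255)),('red',(0,150,60),(8,255,255),(228,200,256,245))]:
    m=cv2.inRange(hsv,lo,hi);P=np.array([pt(c,x,y) for y in range(v0,v1) for x in range(u0,u1) if m[y,x]]);Q=P[P[:,2]>.159]
    b=cv2.minAreaRect((Q[:,:2]*1000).astype(np.float32));print(n,len(Q),Q.mean(0).round(4),np.round(b[0],1),np.round(b[1],1),round(b[2],1))
print('slot',pt(c,340,229,z=.087),'hole',pt(c,469.6,242.6,z=.125),'glue',pt(c,321,299,z=.14),'jar',pt(c,450,172),'latch',pt(c,355,233,z=.085))
go((.551,.208,.235),2.91)
E
```

```text
blue 156 [0.5191 0.3489 0.1773] [446.7 203.3] [393.4  37.9] 63.7
yellow 171 [0.5364 0.2796 0.1647] [536.5 280.2] [13.1 63.9] 84.5
red 154 [0.5492 0.2053 0.1775] [462.8 130.2] [276.9  54.1] 41.3
slot [ 0.55174897 -0.01367143  0.087     ] hole [ 0.51696027 -0.30336667  0.125     ] glue [0.38987057 0.02838982 0.14      ] jar [ 0.69374422 -0.27730329  0.07758713] latch [ 0.54295397 -0.04848281  0.085     ]
t 0.1 tcp [0.1372 0.5064 0.2341] rot [-3.14  -0.     2.877] F [ 0.7 -0.3 -0. ] M [ 0.02 -0.01 -0.02] op 0.0917 grip 0.0 q [ 1.16  0.34  1.52  0.    1.28 -0.15]
shift cm [-47.74 -17.97  -0.07]
turn [-0.001 -0.    -0.033]
```

Call:
carry_out:
  deltas:
    - [-2.98,-1.12,0,0,0,-0.004,0.35]
    - [-2.98,-1.12,0,0,0,-0.004,0.35]
    - [-2.98,-1.12,0,0,0,-0.004,0.35]
    - [-2.98,-1.12,0,0,0,-0.004,0.35]
    - [-2.98,-1.12,0,0,0,-0.004,0.35]
    - [-2.98,-1.12,0,0,0,-0.004,0.35]
    - [-2.98,-1.12,0,0,0,-0.004,0.35]
    - [-2.98,-1.12,0,0,0,-0.004,0.35]
  force: 30

```text
time: 0.77
tool_pos: [0.347, 0.3595, 0.2345]
tool_rot: [-3.141, -0.0, 2.909]
contact_force: [0.1, 0.8, -0.2]
opening: 0.0431
grip_force: 0.0
```

Call:
carry_out:
  deltas:
    - [-2.98,-1.12,0,0,0,0,0.35]
    - [-2.98,-1.12,0,0,0,0,0.35]
    - [-2.98,-1.12,0,0,0,0,0.35]
    - [-2.98,-1.12,0,0,0,0,0.35]
    - [-2.98,-1.12,0,0,0,0,0.35]
    - [-2.98,-1.12,0,0,0,0,0.35]
    - [-2.98,-1.12,0,0,0,0,0.35]
    - [0,0,0,0,0,0,0.35]

```text
time: 1.43
tool_pos: [0.5349, 0.2328, 0.2338]
tool_rot: [-3.14, 0.001, 2.904]
contact_force: [0.1, -0.7, -0.9]
opening: 0.0322
grip_force: 0.0
```

Run:
```python
from h import *
go((.551,.208,.137),2.908)
c=cams.read_camera('wrist');cv2.imwrite('pics/w1.png',c['image']);np.save('w1.npy',c,allow_pickle=True)
```

```text
t 1.43 tcp [0.5349 0.2328 0.2338] rot [-3.140e+00  1.000e-03  2.904e+00] F [ 0.1 -0.7 -0.9] M [-0.05  0.07 -0.01] op 0.0322 grip 0.0 q [ 0.28  0.45  1.36 -0.    1.33 -1.05]
shift cm [-2.13 -2.02  9.68]
turn [-0.001  0.001 -0.004]
```

View pics/w1.png

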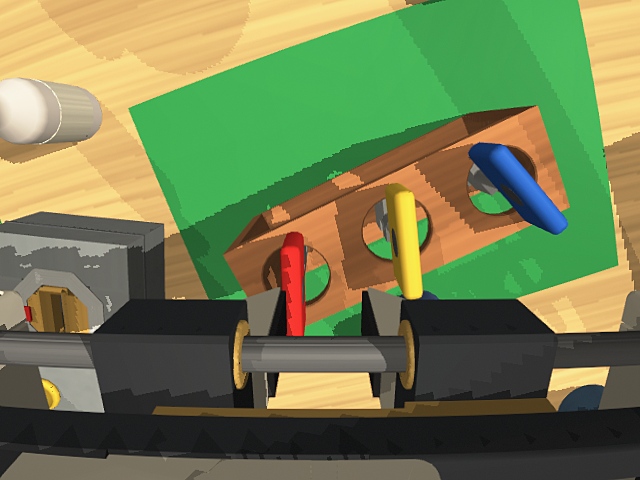

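Wrist view: the red head runs from (293,235) to (297,335), partly hidden by the finger. Yellow is at (403,240), blue at (518,188), and the lock's lead-in at (55,305). I'll refine the key poses with the wrist depth.

Run:
```python
from h import *
c=np.load('w1.npy',allow_pickle=True).item()
hsv=cv2.cvtColor(c['image'],cv2.COLOR_BGR2HSV)
for n,lo,hi,(u0,v0,u1,v1) in [('blue',(100,120,40),(130,255,255),(455,130,580,245)),('yellow',(18,140,60),(35,255,255),(370,170,430,300)),('red',(0,170,60),(6,255,255),(275,220,310,340))]:
    m=cv2.inRange(hsv,lo,hi);P=np.array([pt(c,x,y) for y in range(v0,v1) for x in range(u0,u1) if m[y,x]]);Q=P[abs(P[:,2]-.165)<.004]
    b=cv2.minAreaRect((Q[:,:2]*1000).astype(np.float32));print(n,len(P),len(Q),Q.mean(0).round(4),np.round(b[0],1),np.round(b[1],1),round(b[2],1),'ends',Q[Q[:,0].argmin()].round(4),Q[Q[:,0].argmax()].round(4))
```

```text
blue 3507 2300 [0.518  0.3535 0.1649] [519.2 354.8] [65.2 12.5] 31.8 ends [0.4904 0.3425 0.1618] [0.5484 0.3681 0.163 ]
yellow 2960 2201 [0.5334 0.2821 0.1649] [535.6 282.5] [12.1 65.2] 85.0 ends [0.503  0.285  0.1615] [0.5682 0.2812 0.1631]
red 2080 1648 [0.544  0.2114 0.1649] [546.8 209.9] [12.1 58.2] 77.1 ends [0.5183 0.2137 0.1622] [0.5764 0.2088 0.1622]
```

Call:
carry_out:
  deltas:
    - [-0.7,-0.66,0,0,0,-0.013,0.35]
    - [-0.7,-0.66,0,0,0,0,0.35]
    - [-0.68,-0.66,0,0,0,0,0.35]
    - [0,0,2.5,0,0,0,0.35]
    - [0,0,2.5,0,0,0,0.35]
    - [0,0,2.5,0,0,0,0.35]
    - [0,0,2.2,0,0,0,0.35]
    - [0,0,0,0,0,0,0.35]

```text
time: 2.15
tool_pos: [0.5454, 0.2121, 0.1345]
tool_rot: [-3.14, -0.004, 2.922]
contact_force: [-0.1, 0.6, 1.0]
opening: 0.0321
grip_force: 0.0
```

Call:
carry_out:
  deltas:
    - [0,0,0,0,0,0,0.0]
    - [0,0,0,0,0,0,0.0]
    - [0,0,0,0,0,0,0.0]
    - [0,0,0,0,0,0,0.0]
    - [0,0,0,0,0,0,0.0]
    - [0,0,0,0,0,0,0.0]
    - [0,0,0,0,0,0,0.0]
    - [0,0,0,0,0,0,0.0]
  force: 30

```text
time: 2.82
tool_pos: [0.5473, 0.2124, 0.1392]
tool_rot: [3.141, 0.002, 2.922]
contact_force: [-0.7, -1.5, 6.5]
opening: 0.0119
grip_force: 30.0
```

Run:
```python
from h import *
go((.5545,-.0105,.266),2.80)
```

```text
t 2.82 tcp [0.5473 0.2124 0.1392] rot [3.141e+00 2.000e-03 2.922e+00] F [-0.7 -1.5  6.5] M [-0.27  0.24  0.  ] op 0.0119 grip 30.0 q [ 0.24  0.54  1.48 -0.    1.12 -1.11]
shift cm [ -5.58 -21.59 -12.69]
turn [0.001 0.002 0.122]
```

Call:
carry_out:
  deltas:
    - [0,0,-0.8,0,0,0,0]
    - [0,0,-1.7,0,0,0,0]
    - [0,0,-2.3,0,0,0,0]
    - [0,0,-2.3,0,0,0,0]
    - [0,0,-2.3,0,0,0,0]
    - [0,0,-2.3,0,0,0,0]
    - [0,0,-1.4,0,0,0,0]
    - [0,0,0,0,0,0,0]

```text
time: 3.48
tool_pos: [0.548, 0.2129, 0.2726]
tool_rot: [3.138, 0.006, 2.922]
contact_force: [0.8, -0.1, -2.7]
opening: 0.0117
grip_force: 30.0
```

Call:
carry_out:
  deltas:
    - [-0.3,-1.5,0,0,0,0.02,0]
    - [-0.6,-2.8,0,0,0,0.02,0]
    - [-0.6,-2.8,0,0,0,0.02,0]
    - [-0.6,-2.8,0,0,0,0.02,0]
    - [-0.6,-2.8,0,0,0,0.02,0]
    - [-0.6,-2.8,0,0,0,0.02,0]
    - [-0.6,-2.8,0,0,0,0,0]
    - [0,0,0,0,0,0,0]

```text
time: 4.15
tool_pos: [0.5319, 0.0217, 0.2675]
tool_rot: [-3.139, -0.002, 2.798]
contact_force: [0.4, 0.6, -1.3]
opening: 0.0123
grip_force: 30.0
```

Run:
```python
from h import *
go((.5515,-.0105,.266),2.80)
c=cams.read_camera('wrist');cv2.imwrite('pics/w2.png',c['image']);np.save('w2.npy',c,allow_pickle=True)
```

```text
t 4.15 tcp [0.5319 0.0217 0.2675] rot [-3.139e+00 -2.000e-03  2.798e+00] F [ 0.4  0.6 -1.3] M [ 0.   -0.03  0.02] op 0.0123 grip 30.0 q [-0.1   0.33  1.44 -0.    1.37 -1.33]
shift cm [-2.93 -2.37  0.15]
turn [-0.003 -0.002 -0.002]
```

View pics/w2.png

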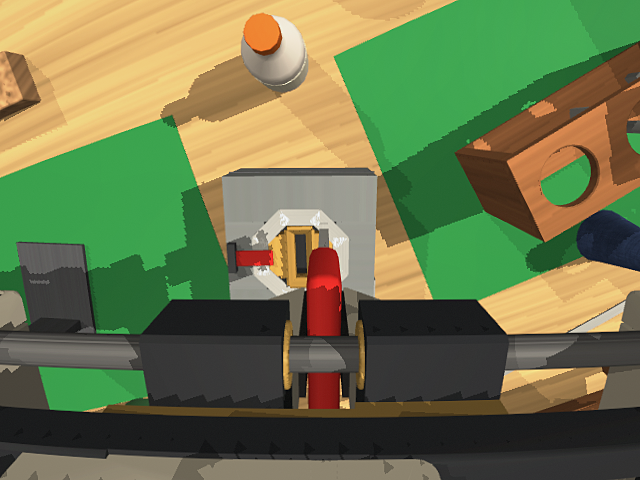

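Wrist view: the red key is held square to the case and parallel to the slot. The lead-in is at about (300,255), the latch arm at (255,258) is shut, and the key head's near end is at (324,250). Next I'll measure the lead-in and the key's offset in the hand.

```bash
cat > m.py <<'E'
from h import *
def keyoff(c,lo,hi,roi,s=None):
    """tool-frame x of the held head's near (+x tool) end; half width 33 -> key centre offset"""
    s=s or robot.observe();R=Ro.from_euler('xyz',s['tool_rot']);u0,v0,u1,v1=roi
    hsv=cv2.cvtColor(c['image'],cv2.COLOR_BGR2HSV);m=cv2.inRange(hsv,lo,hi)
    if lo[0]==0: m|=cv2.inRange(hsv,(174,lo[1],lo[2]),(180,255,255))
    P=np.array([pt(c,x,y) for y in range(v0,v1) for x in range(u0,u1) if m[y,x]]);L=R.inv().apply(P-s['tool_pos'])*1000
    L=L[(abs(L[:,0])<60)&(abs(L[:,1])<20)&(L[:,2]<30)&(L[:,2]>-60)]
    print('n',len(L),'tool x pct',np.percentile(L[:,0],[1,50,99,99.8]).round(1),'y',np.percentile(L[:,1],[1,50,99]).round(1),'z',np.percentile(L[:,2],[1,50,99]).round(1))
    T=L[L[:,2]<np.percentile(L[:,2],3)+3];print(' top face x max',T[:,0].max().round(1),'z',T[:,2].mean().round(1),'y',np.percentile(T[:,1],[2,98]).round(1))
E
python3 - <<'E'
from m import *
c=np.load('w2.npy',allow_pickle=True).item()
keyoff(c,(0,150,50),(8,255,255),(295,235,350,420))
hsv=cv2.cvtColor(c['image'],cv2.COLOR_BGR2HSV);m=cv2.inRange(hsv,(14,90,50),(30,255,255))
P=np.array([pt(c,x,y) for y in range(220,300) for x in range(265,345) if m[y,x]])
for lo,hi in((.0845,.090),(.079,.0845)):
    Q=P[(P[:,2]>lo)&(P[:,2]<hi)];print(len(Q));b=cv2.minAreaRect((Q[:,:2]*1000).astype(np.float32));print(np.round(b[0],1),np.round(b[1],1),b[2])
a=-.342;C=np.array([np.cos(a),np.sin(a)]);D=np.array([-C[1],C[0]]);o=np.array([.5545,-.0105])
g=[pt(c,x,y) for y in range(165,300) for x in range(200,400)];g=np.array(g);g=g[abs(g[:,2]-.081)<.003];d=(g[:,:2]-o)
print('case in frame o x',np.percentile(d@C,[.2,99.8]).round(4),'y',np.percentile(d@D,[.2,99.8]).round(4),'z',np.median(g[:,2]))
Q=P[(P[:,2]>.0845)&(P[:,2]<.090)];d=Q[:,:2]-o;print('rim x',np.percentile(d@C,[1,99]).round(4),'y',np.percentile(d@D,[1,99]).round(4))
cv2.imwrite('pics/w2c.png',cv2.resize(c['image'][205:305,215:385],None,fx=4.5,fy=4.5,interpolation=cv2.INTER_CUBIC))
E
```

```text
n 3968 tool x pct [-23.6  16.   28.4  28.6] y [-8.1 -2.5  3.4] z [-27.4 -25.5   5.8]
 top face x max 28.4 z -25.9 y [-7.4  2.6]
642
[553.2  -8.6] [25.7 56. ] 71.39653778076172
1029
[550.2 -11.6] [47.6 54.9] 30.00815200805664
case in frame o x [-0.0713  0.0383] y [-0.063   0.0663] z 0.08094066588388424
rim x [-0.0296  0.0255] y [-0.0115  0.0138]
```

View pics/w2c.png

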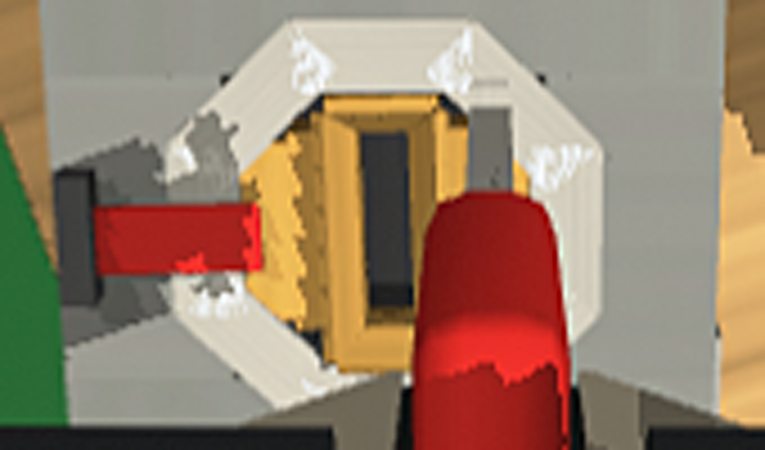

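Key in hand: its near end is at tool x +28.5, so the key centre sits 4.5 mm towards −x of the tool. The crop shows the slot at crop (387,220) and the lead-in spanning x 320–450. I'll bring the tip just above the lead-in and compare the two from there.

Call:
carry_out:
  deltas:
    - [-0.6,-0.5,0,0,0,0,0]
    - [-0.8,-0.6,0,0,0,0,0]
    - [-0.8,-0.6,0,0,0,0,0]
    - [-0.43,-0.3,1.0,0,0,0,0]
    - [0,0,1.5,0,0,0,0]
    - [0,0,1.5,0,0,0,0]
    - [0,0,0.35,0,0,0,0]
    - [0,0,0,0,0,0,0]

```text
time: 4.87
tool_pos: [0.5505, -0.0014, 0.2234]
tool_rot: [-3.141, -0.004, 2.802]
contact_force: [0.8, -0.8, -1.6]
opening: 0.0118
grip_force: 30.0
```

Run:
```python
from m import *
go((.5500,-.006,.224),2.80)
w=cams.read_camera('wrist');np.save('w3.npy',w,allow_pickle=True);s=cams.read_camera('scene');np.save('s3.npy',s,allow_pickle=True)
A=cv2.resize(w['image'][200:320,230:390],(400,300),interpolation=cv2.INTER_CUBIC)
B=cv2.resize(s['image'][180:300,210:370],(400,300),interpolation=cv2.INTER_CUBIC)
cv2.imwrite('pics/ws3.png',cv2.resize(np.hstack([A,B]),(800,300)))
```

```text
t 4.87 tcp [ 0.5505 -0.0014  0.2234] rot [-3.141 -0.004  2.802] F [ 0.8 -0.8 -1.6] M [-0.01  0.    0.06] op 0.0118 grip 30.0 q [-0.14  0.4   1.47  0.    1.28 -1.37]
shift cm [-0.1  -0.45 -0.06]
turn [-0.001 -0.004  0.002]
```

View pics/ws3.png

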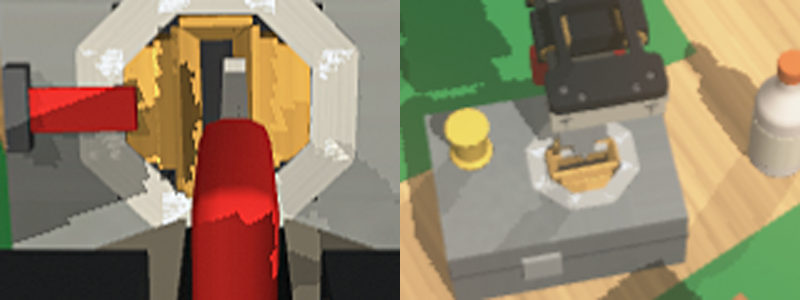

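Run:
```python
from m import *
c=np.load('w3.npy',allow_pickle=True).item();s=robot.observe();R=Ro.from_euler('xyz',s['tool_rot'])
f=lambda u,v:np.r_[(R.inv().apply(pt(c,u,v)-s['tool_pos'])*1000)[:2],pt(c,u,v)[2]*1000].round(1)
for v in (214,222,228): print(v,[(u,*f(u,v)[1:]) for u in range(286,352,3)])
print('col',[(v,f(324,v)) for v in range(202,248,4)])
print('slot end col 314',[(v,f(314,v)) for v in range(200,232,3)])
keyoff(c,(0,150,50),(8,255,255),(300,235,350,420))
```

```text
214 [(286, np.float64(-28.4), np.float64(81.3)), (289, np.float64(-26.1), np.float64(81.3)), (292, np.float64(-24.7), np.float64(72.3)), (295, np.float64(-22.4), np.float64(72.0)), (298, np.float64(-19.1), np.float64(86.5)), (301, np.float64(-16.9), np.float64(88.4)), (304, np.float64(-14.9), np.float64(84.3)), (307, np.float64(-12.8), np.float64(82.9)), (310, np.float64(-10.6), np.float64(81.7)), (313, np.float64(-8.4), np.float64(82.5)), (316, np.float64(-6.2), np.float64(80.8)), (319, np.float64(-4.0), np.float64(81.3)), (322, np.float64(-1.7), np.float64(82.1)), (325, np.float64(0.5), np.float64(82.7)), (328, np.float64(2.7), np.float64(85.6)), (331, np.float64(4.8), np.float64(87.5)), (334, np.float64(7.2), np.float64(78.3)), (337, np.float64(9.4), np.float64(79.4)), (340, np.float64(11.8), np.float64(74.7)), (343, np.float64(13.7), np.float64(82.4)), (346, np.float64(16.0), np.float64(80.9)), (349, np.float64(18.2), np.float64(82.1))]
222 [(286, np.float64(-28.6), np.float64(81.0)), (289, np.float64(-26.3), np.float64(80.7)), (292, np.float64(-24.1), np.float64(80.3)), (295, np
[... 2018 characters left out ...]
, array([ 15.3,  -0.3, 124.9])), (234, array([ 15.4,  -0.3, 136. ])), (238, array([ 15.4,  -0.3, 145.4])), (242, array([ 15.5,  -0.3, 154.7])), (246, array([ 15. ,  -0.3, 161.4]))]
slot end col 314 [(200, array([27.5, -7.6, 81.9])), (203, array([25.2, -7.6, 81.4])), (206, array([22. , -7.7, 76.1])), (209, array([21.6, -7.5, 86. ])), (212, array([19.6, -7.5, 86.9])), (215, array([10.2, -8.4, 51.6])), (218, array([ 7.9, -8.4, 52.4])), (221, array([ 4.8, -8.5, 49.5])), (224, array([ 2.4, -8.5, 50. ])), (227, array([ 0.2, -8.5, 51.7])), (230, array([-2.5, -8.5, 51.1]))]
n 3969 tool x pct [-22.2  17.3  29.8  30. ] y [-6.2 -0.3  5.3] z [-25.6 -23.6   7.8]
 top face x max 29.5 z -24.0 y [-5.5  4.6]
```

Measured from close by: the lead-in crests are at tool y −17 and +5 (centre −6), the blade at −1.5; along x the lock centre is at −4.2, the key at −2.7. So the shift is x −0.15 cm, y −0.45 cm, and then down.

Call:
carry_out:
  deltas:
    - [-0.08,-0.25,0,0,0,0,0]
    - [-0.07,-0.25,0,0,0,0,0]
    - [0,0,0,0,0,0,0]
    - [0,0,0,0,0,0,0]
    - [0,0,0.5,0,0,0,0]
    - [0,0,0.5,0,0,0,0]
    - [0,0,0.3,0,0,0,0]
    - [0,0,0,0,0,0,0]

```text
time: 5.63
tool_pos: [0.5503, -0.0068, 0.211]
tool_rot: [-3.141, -0.002, 2.802]
contact_force: [0.2, 0.1, -2.1]
opening: 0.0115
grip_force: 30.0
```

Run:
```python
from m import *
go((.5500,-.006,.137),2.80)
```

```text
t 5.63 tcp [ 0.5503 -0.0068  0.211 ] rot [-3.141e+00 -2.000e-03  2.802e+00] F [ 0.2  0.1 -2.1] M [-0.04  0.03  0.05] op 0.0115 grip 30.0 q [-0.15  0.41  1.49  0.    1.25 -1.38]
shift cm [0.04 0.06 7.4 ]
turn [-0.    -0.002  0.002]
```

Call:
carry_out:
  deltas:
    - [0,0.04,0.6,0,0,0,0]
    - [0,0,0.7,0,0,0,0]
    - [0,0,0.7,0,0,0,0]
    - [0,0,0.6,0,0,0,0]
    - [0,0,0.5,0,0,0,0]
    - [0,0,0.4,0,0,0,0]
    - [0,0,0,0,0,0,0]
    - [0,0,0,0,0,0,0]

```text
time: 6.3
tool_pos: [0.551, -0.0065, 0.177]
tool_rot: [3.142, -0.0, 2.802]
contact_force: [-1.0, 0.2, -1.3]
opening: 0.0113
grip_force: 30.0
```

Call:
carry_out:
  deltas:
    - [0,0,0.6,0,0,0,0]
    - [0,0,0.8,0,0,0,0]
    - [0,0,0.8,0,0,0,0]
    - [0,0,0.6,0,0,0,0]
    - [0,0,0.4,0,0,0,0]
    - [0,0,0.4,0,0,0,0]
    - [0,0,0.2,0,0,0,0]
    - [0,0,0,0,0,0,0]

```text
time: 6.97
tool_pos: [0.5512, -0.0065, 0.1393]
tool_rot: [3.141, 0.0, 2.802]
contact_force: [-1.1, -0.9, -2.0]
opening: 0.0119
grip_force: 30.0
```

Run:
```python
from m import *
go()
```

```text
t 6.97 tcp [ 0.5512 -0.0065  0.1393] rot [3.141 0.    2.802] F [-1.1 -0.9 -2. ] M [ 0.04  0.   -0.02] op 0.0119 grip 30.0 q [-0.15  0.48  1.59  0.    1.07 -1.38]
```

Call:
carry_out:
  deltas:
    - [0,0,0.1,0,0,0,0]
    - [0,0,0.1,0,0,0,0]
    - [0,0,0.1,0,0,0,0]
    - [0,0,0,0,0,0,0]
    - [0,0,0,0,0,0,0]
    - [0,0,0,0,0,0,0]
    - [0,0,0,0,0,0,0]
    - [0,0,0,0,0,0,0]

```text
time: 7.63
tool_pos: [0.5521, -0.0068, 0.1389]
tool_rot: [3.141, 0.004, 2.802]
contact_force: [-3.1, -0.3, 15.0]
opening: 0.0122
grip_force: 30.0
```

Run:
```python
from m import *
go()
```

```text
t 7.63 tcp [ 0.5521 -0.0068  0.1389] rot [3.141 0.004 2.802] F [-3.1 -0.3 15. ] M [-0.1   0.87 -0.05] op 0.0122 grip 30.0 q [-0.15  0.48  1.59 -0.    1.07 -1.38]
```

Fully home (15 N on the floor). I'll ease off slightly and turn counter-clockwise about the key's axis in small checked steps.

Call:
carry_out:
  deltas:
    - [0,0,-0.08,0,0,0,0]
    - [0,-0.01,0,0,0,-0.04,0]
    - [0,-0.01,0,0,0,-0.04,0]
    - [0,-0.01,0,0,0,-0.04,0]
    - [0,-0.01,0,0,0,-0.04,0]
    - [0,-0.01,0,0,0,-0.04,0]
    - [0,0,0,0,0,0,0]
    - [0,0,0,0,0,0,0]

```text
time: 8.3
tool_pos: [0.5518, -0.0076, 0.139]
tool_rot: [-3.141, 0.004, 3.002]
contact_force: [-1.6, -1.4, 10.1]
opening: 0.0119
grip_force: 30.0
```

Run:
```python
from m import *
go()
```

```text
t 8.3 tcp [ 0.5518 -0.0076  0.139 ] rot [-3.141  0.004  3.002] F [-1.6 -1.4 10.1] M [-0.42  0.47 -0.06] op 0.0119 grip 30.0 q [-0.15  0.48  1.59 -0.    1.07 -1.58]
```

Call:
carry_out:
  deltas:
    - [0,0,0,0,0,0,0]
    - [0,-0.01,0,0,0,-0.03,0]
    - [0,-0.01,0,0,0,-0.03,0]
    - [0,-0.01,0,0,0,-0.03,0]
    - [0,0,0,0,0,0,0]
    - [0,0,0,0,0,0,0]
    - [0,0,0,0,0,0,0]
    - [0,0,0,0,0,0,0]

```text
time: 8.97
tool_pos: [0.5517, -0.008, 0.139]
tool_rot: [-3.14, 0.003, 3.092]
contact_force: [-2.4, -1.6, 9.4]
opening: 0.0119
grip_force: 30.0
```

Run:
```python
from m import *
go()
```

```text
t 8.97 tcp [ 0.5517 -0.008   0.139 ] rot [-3.140e+00  3.000e-03  3.092e+00] F [-2.4 -1.6  9.4] M [-0.49  0.57 -0.05] op 0.0119 grip 30.0 q [-0.15  0.48  1.59 -0.    1.07 -1.67]
```

Call:
carry_out:
  deltas:
    - [0,-0.01,0,0,0,-0.03,0]
    - [0,-0.01,0,0,0,-0.03,0]
    - [0,-0.01,0,0,0,-0.03,0]
    - [0,0,0,0,0,0,0]
    - [0,0,0,0,0,0,0]
    - [0,0,0,0,0,0,0]
    - [0,0,0,0,0,0,0]
    - [0,0,0,0,0,0,0]

```text
time: 9.63
tool_pos: [0.5517, -0.0083, 0.139]
tool_rot: [-3.14, 0.003, -3.101]
contact_force: [-2.3, -1.7, 10.0]
opening: 0.0119
grip_force: 30.0
```

Run:
```python
from m import *
go()
```

```text
t 9.63 tcp [ 0.5517 -0.0083  0.139 ] rot [-3.140e+00  3.000e-03 -3.101e+00] F [-2.3 -1.7 10. ] M [-0.42  0.59 -0.05] op 0.0119 grip 30.0 q [-0.15  0.48  1.59 -0.    1.07 -1.76]
```

Call:
carry_out:
  deltas:
    - [0,0,0,0,0,0,0]
    - [0,-0.01,0,0,0,-0.03,0]
    - [0,-0.01,0,0,0,-0.03,0]
    - [0,0,0,0,0,0,0]
    - [0,0,0,0,0,0,0]
    - [0,0,0,0,0,0,0]
    - [0,0,0,0,0,0,0]
    - [0,0,0,0,0,0,0]

```text
time: 10.3
tool_pos: [0.5517, -0.0084, 0.139]
tool_rot: [-3.14, 0.003, -3.042]
contact_force: [-3.5, -2.0, 10.3]
opening: 0.012
grip_force: 30.2
```

Run:
```python
from m import *
go()
```

```text
t 10.3 tcp [ 0.5517 -0.0084  0.139 ] rot [-3.140e+00  3.000e-03 -3.042e+00] F [-3.5 -2.  10.3] M [-0.3   0.6  -0.53] op 0.012 grip 30.2 q [-0.15  0.48  1.59 -0.    1.07 -1.82]
```

The torque jumped to −0.53 N·m at 0.44 rad, so red is a wrong key. I'm turning it back to shut.

Call:
carry_out:
  deltas:
    - [0,0.02,0,0,0,0.07,0]
    - [0,0.02,0,0,0,0.07,0]
    - [0,0.02,0,0,0,0.07,0]
    - [0,0.02,0,0,0,0.07,0]
    - [0,0.02,0,0,0,0.07,0]
    - [0,0.02,0,0,0,0.07,0]
    - [0,0.02,0,0,0,0.07,0]
    - [0,0,0,0,0,0,0]

```text
time: 10.97
tool_pos: [0.5519, -0.007, 0.139]
tool_rot: [-3.142, 0.004, 2.748]
contact_force: [-2.1, -1.5, 9.7]
opening: 0.0119
grip_force: 30.0
```

Call:
carry_out:
  deltas:
    - [0,0.01,0,0,0,0.03,0]
    - [0,0.01,0,0,0,0.03,0]
    - [0,0,0,0,0,0,0]
    - [0,0,0,0,0,0,0]
    - [0,0,0,0,0,0,0]
    - [0,0,0,0,0,0,0]
    - [0,0,0,0,0,0,0]
    - [0,0,0,0,0,0,0]

```text
time: 11.63
tool_pos: [0.552, -0.0069, 0.139]
tool_rot: [3.141, 0.004, 2.692]
contact_force: [-2.8, -2.4, 10.5]
opening: 0.0122
grip_force: 30.0
```

Run:
```python
from m import *
go(None,2.82)
```

```text
t 11.63 tcp [ 0.552  -0.0069  0.139 ] rot [3.141 0.004 2.692] F [-2.8 -2.4 10.5] M [-0.42  0.56  0.05] op 0.0122 grip 30.0 q [-0.15  0.48  1.59 -0.    1.07 -1.27]
turn [-0.     0.004 -0.128]
```

Call:
carry_out:
  deltas:
    - [0,0.01,0,0,0,0.03,0]
    - [0,0,0,0,0,0,0]
    - [0,-0.02,0,0,0,-0.05,0]
    - [0,-0.02,0,0,0,-0.05,0]
    - [0,-0.01,0,0,0,-0.05,0]
    - [0,0,0,0,0,0,0]
    - [0,0,-0.5,0,0,0,0]
    - [0,0,-1.0,0,0,0,0]

```text
time: 12.3
tool_pos: [0.5502, -0.0065, 0.1516]
tool_rot: [-3.141, -0.002, 2.812]
contact_force: [-0.7, -0.2, -2.4]
opening: 0.0116
grip_force: 30.0
```

Call:
carry_out:
  deltas:
    - [0,0,-1.5,0,0,0,0]
    - [0,0,-2,0,0,0,0]
    - [0,0,-2,0,0,0,0]
    - [0,0,-2,0,0,0,0]
    - [0,0,-2,0,0,0,0]
    - [0,0,-2,0,0,0,0]
    - [0,0,-0.5,0,0,0,0]
    - [0,0,0,0,0,0,0]

```text
time: 12.97
tool_pos: [0.5516, -0.0066, 0.2737]
tool_rot: [3.141, 0.004, 2.812]
contact_force: [0.4, -0.5, -2.7]
opening: 0.0118
grip_force: 30.0
```

Run:
```python
from m import *
go((.5485,.2105,.27),2.92)
```

```text
t 12.97 tcp [ 0.5516 -0.0066  0.2737] rot [3.141 0.004 2.812] F [ 0.4 -0.5 -2.7] M [ 0.08 -0.02  0.03] op 0.0118 grip 30.0 q [-0.15  0.36  1.38  0.    1.39 -1.39]
shift cm [ 7.33 20.44  0.36]
turn [ 0.001  0.004 -0.108]
```

Call:
carry_out:
  deltas:
    - [0.6,1.6,0,0,0,0,0]
    - [1.1,3.05,0,0,0,0,0]
    - [1.1,3.05,0,0,0,0,0]
    - [1.1,3.05,0,0,0,0,0]
    - [1.1,3.05,0,0,0,0,0]
    - [1.1,3.05,0,0,0,0,0]
    - [0.8,2.2,0,0,0,-0.05,0]
    - [0.4,1.2,0,0,0,-0.05,0]

```text
time: 13.63
tool_pos: [0.5457, 0.2115, 0.27]
tool_rot: [-3.141, -0.003, 2.916]
contact_force: [0.1, -1.4, -2.4]
opening: 0.0119
grip_force: 30.0
```

Call:
carry_out:
  deltas:
    - [0,0,0,0,0,0,0]
    - [0,0,0,0,0,0,0]
    - [0,0,0,0,0,0,0]
    - [0,0,0,0,0,0,0]
    - [0,0,0,0,0,0,0]
    - [0,0,0,0,0,0,0]
    - [0,0,0,0,0,0,0]
    - [0,0,0,0,0,0,0]

```text
time: 14.3
tool_pos: [0.5469, 0.2083, 0.2721]
tool_rot: [3.141, 0.0, 2.911]
contact_force: [-0.0, -0.5, -3.2]
opening: 0.012
grip_force: 30.0
```

```bash
cat >> m.py <<'E'
def hole(c,roi,zt=.125,lo=.12,hi=.13):
    """circle of the hole rim: pixels of plate height beside deeper ones, fitted in tool xy (mm)"""
    s=robot.observe();R=Ro.from_euler('xyz',s['tool_rot']);u0,v0,u1,v1=roi
    Z=np.array([[pt(c,x,y)[2] for x in range(u0,u1)] for y in range(v0,v1)]);top=((Z>lo)&(Z<hi)).astype(np.uint8);deep=(Z<.05).astype(np.uint8)
    e=(top>0)&(cv2.dilate(deep,np.ones((3,3)))>0);n,l=cv2.connectedComponents(cv2.morphologyEx(deep,cv2.MORPH_OPEN,np.ones((3,3))))
    return np.array([np.r_[R.inv().apply(pt(c,x+u0,y+v0,z=zt)-s['tool_pos'])*1000,x+u0,y+v0] for y,x in zip(*np.nonzero(e))])
E
python3 - <<'E'
from m import *
go((.5485,.2105,.27),2.92)
c=cams.read_camera('wrist');np.save('w4.npy',c,allow_pickle=True);cv2.imwrite('pics/w4.png',cv2.resize(c['image'][180:340,220:420],None,fx=4,fy=3.7,interpolation=cv2.INTER_CUBIC))
keyoff(c,(0,150,50),(8,255,255),(295,225,350,420))
E
```

```text
t 14.3 tcp [0.5469 0.2083 0.2721] rot [3.141 0.    2.911] F [-0.  -0.5 -3.2] M [ 0.05  0.07 -0.01] op 0.012 grip 30.0 q [ 0.23  0.43  1.29  0.    1.43 -1.11]
shift cm [-0.11  0.25  0.21]
turn [ 0.     0.    -0.009]
n 3989 tool x pct [-23.2  16.8  29.   29.1] y [-6.1 -0.5  5.4] z [-27.6 -25.7   6.2]
 top face x max 28.7 z -26.1 y [-5.3  4.7]
```

View pics/w4.png

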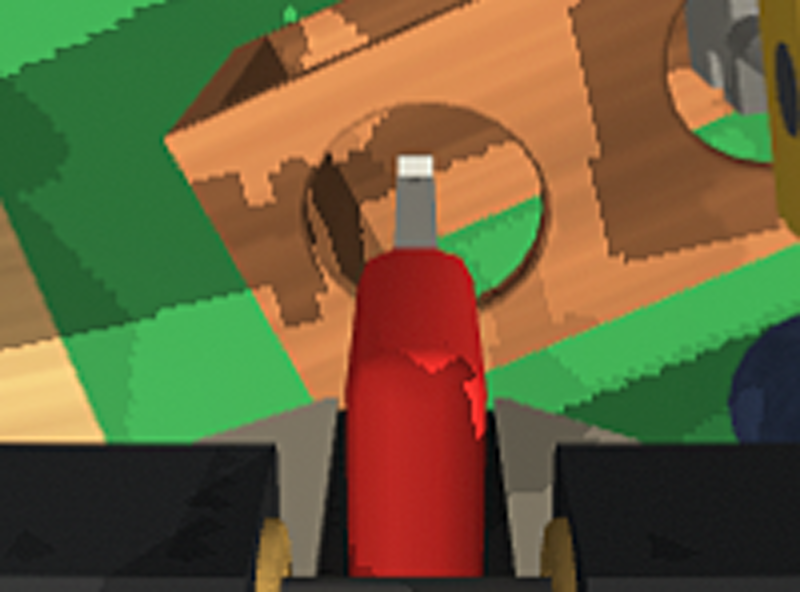

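View: the hole rim in the crop passes through (303,200), (425,102), (548,195) and (480,305). The blade's near end is at crop (415,175). I'll fit the circle.

```bash
cat >> m.py <<'E'
from scipy.optimize import least_squares
def circ(c,pix,z=.125,s=None):
    s=s or robot.observe();R=Ro.from_euler('xyz',s['tool_rot'])
    Q=np.array([R.inv().apply(pt(c,u,v,z=z)-s['tool_pos'])[:2]*1000 for u,v in pix])
    f=lambda p:np.hypot(*(Q-p[:2]).T)-23
    r=least_squares(f,Q.mean(0));print('hole centre tool mm',r.x.round(1),'res',r.fun.round(1));return r.x
E
python3 - <<'E'
from m import *
c=np.load('w4.npy',allow_pickle=True).item();s=robot.observe();R=Ro.from_euler('xyz',s['tool_rot'])
circ(c,[(220+a/4,180+b/3.7) for a,b in [(303,200),(425,102),(548,195),(480,305),(335,135),(520,140),(535,250)]])
f=lambda u,v:(R.inv().apply(pt(c,u,v)-s['tool_pos'])*1000).round(1)
for v in (224,228,234,240):print(v,[f(u,v) for u in (320,324,328)])
E
```

```text
hole centre tool mm [-3.3  1.8] res [ 0.4 -0.3  0.6  0.2  0.3  0.2 -0.2]
224 [array([ 13.1,  -2.7, 119. ]), array([ 13.3,   0. , 118.1]), array([-20.4,   4.4, 265.6])]
228 [array([ 14.6,  -2.6, 101. ]), array([ 14.8,  -0. , 100.3]), array([ 14.8,   2.6, 100.2])]
234 [array([14.7, -2.4, 85.2]), array([14.7, -0. , 85. ]), array([14.5,  2.4, 85.8])]
240 [array([14.5, -2.3, 72.1]), array([14.6, -0. , 71.4]), array([14.5,  2.3, 71.9])]
```

Call:
carry_out:
  deltas:
    - [0,0.18,0,0,0,0,0]
    - [0,0,1.0,0,0,0,0]
    - [0,0,1.8,0,0,0,0]
    - [0,0,2.2,0,0,0,0]
    - [0,0,2.2,0,0,0,0]
    - [0,0,2.0,0,0,0,0]
    - [0,0,1.0,0,0,0,0]
    - [0,0,0,0,0,0,0]

```text
time: 15.02
tool_pos: [0.5457, 0.2101, 0.167]
tool_rot: [-3.139, -0.005, 2.912]
contact_force: [-0.1, 0.3, -2.1]
opening: 0.0116
grip_force: 30.0
```

Run:
```python
from m import *
go((.5475,.2103,.1405))
```

```text
t 15.02 tcp [0.5457 0.2101 0.167 ] rot [-3.139 -0.005  2.912] F [-0.1  0.3 -2.1] M [-0.05  0.02  0.01] op 0.0116 grip 30.0 q [ 0.24  0.51  1.45  0.    1.19 -1.1 ]
shift cm [-0.19  0.07  2.65]
```

Already deep in the hole and free. I'll lower the rest and release.

Call:
carry_out:
  deltas:
    - [0,0,0.5,0,0,0,0]
    - [0,0,0.8,0,0,0,0]
    - [0,0,0.8,0,0,0,0]
    - [0,0,0.5,0,0,0,0]
    - [0,0,0.1,0,0,0,0]
    - [0,0,0,0,0,0,0]
    - [0,0,0,0,0,0,0.15]
    - [0,0,0,0,0,0,0.35]

```text
time: 15.68
tool_pos: [0.5478, 0.2105, 0.1439]
tool_rot: [3.141, 0.002, 2.912]
contact_force: [-0.5, -0.3, 0.2]
opening: 0.0168
grip_force: 0.0
```

Call:
carry_out:
  deltas:
    - [0,0,0,0,0,0,0.35]
    - [0,0,0,0,0,0,0.35]
    - [0,0,-1.2,0,0,0,0.35]
    - [0,0,-2.2,0,0,0,0.35]
    - [0,0,-2.2,0,0,0,0.35]
    - [0,0,-2.2,0,0,0,0.35]
    - [0,0,0,0,0,0,0.35]
    - [0,0,0,0,0,0,0.35]

```text
time: 16.35
tool_pos: [0.5478, 0.2106, 0.2225]
tool_rot: [3.14, 0.003, 2.912]
contact_force: [-0.6, 0.5, -1.0]
opening: 0.0323
grip_force: 0.0
```

```bash
cat >> m.py <<'E'
COL={'blue':((100,120,40),(130,255,255)),'yellow':((18,140,60),(35,255,255)),'red':((0,170,60),(6,255,255))}
def heads(c,names,z=.165):
    hsv=cv2.cvtColor(c['image'],cv2.COLOR_BGR2HSV)
    for n in names:
        m=cv2.inRange(hsv,*COL[n]);m[345:]=0
        ys,xs=np.nonzero(m);P=np.array([pt(c,x,y) for x,y in zip(xs,ys)]);Q=P[(abs(P[:,2]-z)<.004)&(P[:,1]>.15)&(P[:,1]<.41)]
        b=cv2.minAreaRect((Q[:,:2]*1000).astype(np.float32));print(n,len(Q),'z',np.median(Q[:,2]).round(4),np.round(b[0],1),np.round(b[1],1),round(b[2],1))
E
python3 - <<'E'
from m import *
go((.5355,.2815,.205),3.05)
c=cams.read_camera('wrist');np.save('w5.npy',c,allow_pickle=True)
heads(c,['red','yellow','blue'])
t=cams.read_camera('top');heads(t,['red'])
E
```

```text
t 16.35 tcp [0.5478 0.2106 0.2225] rot [3.140e+00 3.000e-03 2.912e+00] F [-0.6  0.5 -1. ] M [-0.02  0.03 -0.04] op 0.0323 grip 0.0 q [ 0.24  0.46  1.37  0.    1.31 -1.1 ]
shift cm [2.82 6.62 1.75]
turn [ 0.001  0.003 -0.138]
red 2231 z 0.1651 [550.4 209.5] [11.9 64.9] 76.7
yellow 2593 z 0.1651 [535.8 282.3] [12.7 66. ] 85.0
blue 2557 z 0.1651 [519.3 354.5] [65.4 11.9] 31.5
red 0 z nan [0. 0.] [0. 0.] 0.0
  return _methods._mean(a, axis=axis, dtype=dtype,
  ret = ret.dtype.type(ret / rcount)
```

Red hangs properly (head top 0.165, at its hole centre). Yellow next.

Call:
carry_out:
  deltas:
    - [0.5,1.2,0,0,0,0,0.35]
    - [0.8,1.9,0,0,0,0,0.35]
    - [0.8,1.9,0,0,0,0,0.35]
    - [0.5,1.2,0,0,0,0,0.35]
    - [0.2,0.5,0,0,0,-0.07,0.35]
    - [0,0,0,0,0,-0.072,0.35]
    - [0,0,0,0,0,0,0.35]
    - [0,0,0,0,0,0,0.35]

```text
time: 17.12
tool_pos: [0.5348, 0.2824, 0.2203]
tool_rot: [-3.141, -0.001, 3.052]
contact_force: [-0.2, 0.0, -0.7]
opening: 0.0321
grip_force: 0.0
```

Run:
```python
from m import *
go((.5358,.2823,.1385),3.054)
```

```text
t 17.12 tcp [0.5348 0.2824 0.2203] rot [-3.141e+00 -1.000e-03  3.052e+00] F [-0.2  0.  -0.7] M [-0.03 -0.03  0.  ] op 0.0321 grip 0.0 q [ 0.36  0.5   1.31  0.    1.33 -1.12]
shift cm [-0.11  0.    8.18]
turn [-0.001 -0.001 -0.002]
```

Call:
carry_out:
  deltas:
    - [-0.1,0,1.0,0,0,0,0.35]
    - [0,0,2.0,0,0,0,0.35]
    - [0,0,2.2,0,0,0,0.35]
    - [0,0,2.0,0,0,0,0.35]
    - [0,0,0.9,0,0,0,0.35]
    - [0,0,0,0,0,0,0.35]
    - [0,0,0,0,0,0,0.35]
    - [0,0,0,0,0,0,0.2]

```text
time: 17.78
tool_pos: [0.537, 0.2821, 0.1412]
tool_rot: [3.141, 0.002, 3.053]
contact_force: [0.2, 0.5, 0.1]
opening: 0.0291
grip_force: 0.0
```

Call:
carry_out:
  deltas:
    - [0,0,0,0,0,0,0.0]
    - [0,0,0,0,0,0,0.0]
    - [0,0,0,0,0,0,0.0]
    - [0,0,0,0,0,0,0.0]
    - [0,0,0,0,0,0,0.0]
    - [0,0,-0.5,0,0,0,0]
    - [0,0,-1.2,0,0,0,0]
    - [0,0,-2.0,0,0,0,0]

```text
time: 18.45
tool_pos: [0.5347, 0.2813, 0.175]
tool_rot: [-3.139, -0.005, 3.054]
contact_force: [-0.3, 0.4, -2.3]
opening: 0.012
grip_force: 30.0
```

Call:
carry_out:
  deltas:
    - [0,0,-2.2,0,0,0,0]
    - [0,0,-2.2,0,0,0,0]
    - [0,0,-2.2,0,0,0,0]
    - [0,0,-2.2,0,0,0,0]
    - [0,0,-0.8,0,0,0,0]
    - [0,0,0,0,0,0,0]
    - [0,0,0,0,0,0,0]
    - [0,0,0,0,0,0,0]

```text
time: 19.12
tool_pos: [0.5355, 0.2816, 0.2711]
tool_rot: [-3.14, -0.003, 3.054]
contact_force: [-0.2, 0.2, -3.4]
opening: 0.0115
grip_force: 30.0
```

Run:
```python
from m import *
go((.5535,-.0075,.272),2.80)
c=cams.read_camera('wrist');np.save('w6.npy',c,allow_pickle=True)
keyoff(c,*COL['yellow'],(285,225,360,420))
s=robot.observe();R=Ro.from_euler('xyz',s['tool_rot'])
f=lambda u,v:(R.inv().apply(pt(c,u,v)-s['tool_pos'])*1000).round(1)
for v in (228,234):print(v,[f(u,v) for u in (320,324,328)])
```

```text
t 19.12 tcp [0.5355 0.2816 0.2711] rot [-3.140e+00 -3.000e-03  3.054e+00] F [-0.2  0.2 -3.4] M [0.04 0.06 0.01] op 0.0115 grip 30.0 q [ 0.36  0.47  1.22  0.    1.45 -1.13]
shift cm [ -4.33 -28.65  -0.07]
turn [-0.002 -0.003  0.254]
n 4411 tool x pct [-24.4  18.1  34.1  34.2] y [-6.  -0.3  5.7] z [-25.7 -23.9   7.3]
 top face x max 33.7 z -24.2 y [-5.2  4.9]
228 [array([17.1, -2.3, 91. ]), array([17.2,  0.1, 90.4]), array([17.4,  2.6, 89.6])]
234 [array([34. , -1.6,  9.7]), array([34.1,  0.1,  9.3]), array([33.8,  1.7, 10.3])]
```

Call:
carry_out:
  deltas:
    - [-0.25,-1.6,0,0,0,0,0]
    - [-0.45,-3.0,0,0,0,0,0]
    - [-0.5,-3.2,0,0,0,0,0]
    - [-0.5,-3.2,0,0,0,0,0]
    - [-0.5,-3.2,0,0,0,0,0]
    - [-0.5,-3.2,0,0,0,0,0]
    - [-0.5,-3.2,0,0,0,0,0]
    - [-0.5,-3.2,0,0,0,0,0]

```text
time: 19.83
tool_pos: [0.5519, 0.0408, 0.2724]
tool_rot: [3.141, -0.001, 3.055]
contact_force: [-0.2, -0.7, 0.3]
opening: 0.0127
grip_force: 0.0
```

Call:
carry_out:
  deltas:
    - [-0.4,-2.8,0,0,0,0,0]
    - [-0.3,-1.6,0,0,0,0,0]
    - [0,0,0,0,0,0.085,0]
    - [0,0,0,0,0,0.085,0]
    - [0,0,0,0,0,0.082,0]
    - [0,0,0,0,0,0,0]
    - [0,0,0,0,0,0,0]
    - [0,0,0,0,0,0,0]

```text
time: 20.5
tool_pos: [0.5552, -0.0028, 0.2726]
tool_rot: [-3.141, -0.001, 2.804]
contact_force: [-0.7, 0.5, 1.1]
opening: 0.0005
grip_force: 0.0
```

Run:
```python
from m import *
go((.5545,-.0077,.226),2.805)
```

```text
t 20.5 tcp [ 0.5552 -0.0028  0.2726] rot [-3.141e+00 -1.000e-03  2.804e+00] F [-0.7  0.5  1.1] M [ 0.02  0.02 -0.01] op 0.0005 grip 0.0 q [-0.14  0.37  1.37  0.    1.4  -1.38]
shift cm [-0.1  -0.49  4.66]
turn [-0.    -0.001 -0.001]
```

Yellow was knocked out of the jaws: its tip, at about 0.138, must have hit the red head (top 0.165) on the way. I'll see where it lies.

Run:
```python
from m import *
s=cams.read_camera('scene');t=cams.read_camera('top');w=cams.read_camera('wrist')
for n,c in(('s7',s),('t7',t),('w7',w)):np.save(n+'.npy',c,allow_pickle=True)
a=t['image'][150:320,130:400];a=cv2.resize(a,(430,271),interpolation=cv2.INTER_CUBIC)
b=cv2.resize(s['image'][180:460,180:520],(370,305),interpolation=cv2.INTER_CUBIC)
o=np.zeros((600,800,3),np.uint8);o[:271,:430]=a;o[:305,430:]=b;o[305:599,:392]=cv2.resize(w['image'],(392,294),interpolation=cv2.INTER_AREA)
cv2.imwrite('pics/all7.png',o)
```

```text
(no output)
```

View pics/all7.png

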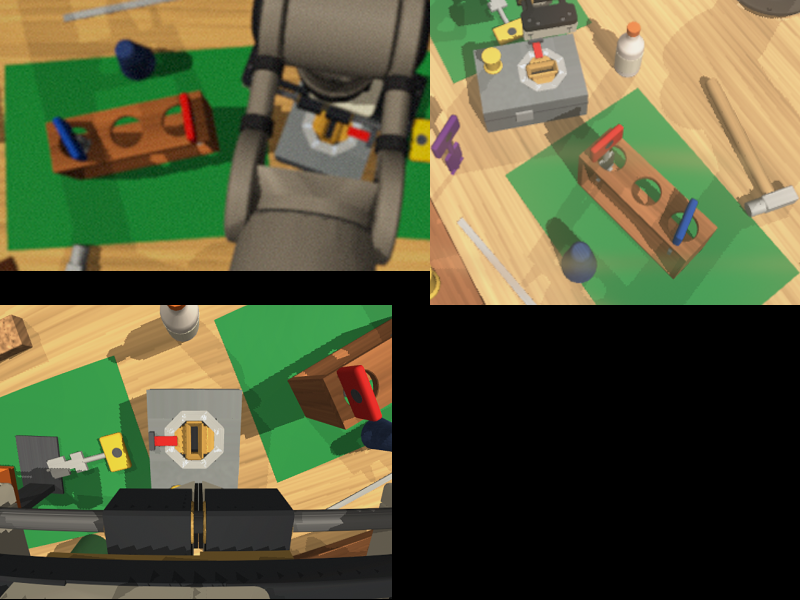

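View: the yellow key lies flat on the bench just −y of the case, with its head at wrist pixel (188,240) and its blade pointing towards (80,261), by the ring's foot. Red is still in its hole but may be leaning. The rest is by numbers, since the picture quota is used up.

Run:
```python
from m import *
w=np.load('w7.npy',allow_pickle=True).item()
hsv=cv2.cvtColor(w['image'],cv2.COLOR_BGR2HSV)
def pts(c,hsv,lo,hi,roi):
    m=cv2.inRange(hsv,lo,hi);u0,v0,u1,v1=roi
    return np.array([np.r_[pt(c,x,y),x,y] for y in range(v0,v1) for x in range(u0,u1) if m[y,x]])
P=pts(w,hsv,(18,110,50),(35,255,255),(140,180,240,300));P=P[P[:,2]<.06]
print('yel',len(P),P.mean(0).round(4),np.percentile(P[:,2],[2,50,98]).round(4))
Q=P[P[:,2]<.03];b=cv2.minAreaRect((Q[:,:2]*1000).astype(np.float32));print(np.round(b[0],1),np.round(b[1],1),round(b[2],1),cv2.boxPoints(b).round(0).tolist())
# grey blade
G=pts(w,hsv,(0,0,90),(180,50,255),(60,225,175,300));G=G[(G[:,2]>-.01)&(G[:,2]<.03)&(G[:,1]<-.09)]
print('grey',len(G),G.mean(0).round(4));C=G[:,:2].mean(0);V=np.linalg.svd(G[:,:2]-C,full_matrices=False)[2];print('axis',V[0].round(3),np.percentile((G[:,:2]-C)@V[0],[1,99]).round(4),np.percentile((G[:,:2]-C)@V[1],[1,99]).round(4),'z',np.percentile(G[:,2],[5,50,95]).round(4))
for v in (244,250,258,264,268):print(v,[tuple(np.r_[u,(pt(w,u,v)*1000).round(0)].astype(int)) for u in range(70,180,12)])
R=pts(w,hsv,(0,170,50),(6,255,255),(520,180,640,330));R=R[R[:,2]>.1];print('red',len(R),np.percentile(R[:,2],[1,50,99]).round(4))
e=R[R[:,2]>np.percentile(R[:,2],99.5)];print('hi',e[:,:3].mean(0).round(4));n=np.linalg.svd(R[:,:3]-R[:,:3].mean(0),full_matrices=False);print(R[:,:3].mean(0).round(4),n[2].round(3),n[1].round(3))
b=cv2.minAreaRect((R[:,:2]*1000).astype(np.float32));print('redbox',b)
```

```text
yel 2131 [ 5.407000e-01 -1.487000e-01  1.200000e-02  1.901624e+02  2.382154e+02] [0.0009 0.0128 0.0147]
[ 538.3 -129.2] [ 71.9 111.3] 10.7 [[493.0, -81.0], [513.0, -191.0], [584.0, -177.0], [563.0, -68.0]]
grey 3076 [ 5.238000e-01 -2.511000e-01  1.040000e-02  1.022513e+02  2.539213e+02]
axis [-0.384 -0.923] [-0.0749  0.0512] [-0.0306  0.0299] z [0.0059 0.0116 0.0137]
244 [(np.int64(70), np.int64(501), np.int64(-282), np.int64(8)), (np.int64(82), np.int64(506), np.int64(-271), np.int64(6)), (np.int64(94), np.int64(511), np.int64(-257), np.int64(7)), (np.int64(106), np.int64(516), np.int64(-246), np.int64(2)), (np.int64(118), np.int64(520), np.int64(-227), np.int64(12)), (np.int64(130), np.int64(524), np.int64(-214), np.int64(12)), (np.int64(142), np.int64(530), np.int64(-207), np.int64(1)), (np.int64(154), np.int64(534), np.int64(-194), np.int64(2)), (np.int64(166), np.int64(538), np.int64(-177), np.int64(11)), (np.int64(178), np.int64(542), np.int64(-163), np.int64(13))]
250 [(np.int64(70), np.int64(507), np.int64(-288), np.int64(6)), (np.int64(82), np.int64(512), np.int64(-274), np.
[... 2001 characters left out ...]
8), np.int64(546), np.int64(-247), np.int64(1)), (np.int64(130), np.int64(549), np.int64(-228), np.int64(11)), (np.int64(142), np.int64(553), np.int64(-214), np.int64(12)), (np.int64(154), np.int64(560), np.int64(-207), np.int64(1)), (np.int64(166), np.int64(564), np.int64(-193), np.int64(3)), (np.int64(178), np.int64(569), np.int64(-180), np.int64(2))]
red 289 [0.1226 0.1605 0.1979]
hi [nan nan nan]
[0.5776 0.1919 0.1587] [[-0.276 -0.474  0.836]
 [-0.139 -0.841 -0.523]
 [ 0.951 -0.261  0.166]] [0.59  0.132 0.041]
redbox ((542.2711181640625, 106.85052490234375), (203.8653564453125, 24.545875549316406), 62.74604797363281)<stdin>:15: RuntimeWarning: Mean of empty slice.
  ret = um.true_divide(
```

Run:
```python
from m import *
w=np.load('w7.npy',allow_pickle=True).item();hsv=cv2.cvtColor(w['image'],cv2.COLOR_BGR2HSV)
m=cv2.inRange(hsv,(18,110,50),(35,255,255));n,l,st,ce=cv2.connectedComponentsWithStats(m)
k=l[238,196] or l[238,180];ys,xs=np.nonzero(l==k);P=np.array([pt(w,x,y) for x,y in zip(xs,ys)]);Q=P[(P[:,2]>.009)&(P[:,2]<.018)]
b=cv2.minAreaRect((Q[:,:2]*1000).astype(np.float32));print('yellow',len(P),len(Q),Q.mean(0).round(4),np.round(b[0],1),np.round(b[1],1),round(b[2],1))
A=np.c_[Q[:,:2],np.ones(len(Q))];print('plane slope',np.linalg.lstsq(A,Q[:,2],rcond=None)[0].round(3))
c=np.load('s7.npy',allow_pickle=True).item();hs=cv2.cvtColor(c['image'],cv2.COLOR_BGR2HSV)
for nm,lo,hi in(('red',(0,150,50),(8,255,255)),('blue',(100,120,50),(130,255,255))):
    m=cv2.inRange(hs,lo,hi);ys,xs=np.nonzero(m);P=np.array([pt(c,x,y) for x,y in zip(xs,ys)]);q=(np.hypot(P[:,0]-.535,P[:,1]-.28)<.14)&(P[:,2]>.11)&(P[:,2]<.22);P=P[q]
    T=P[P[:,2]>np.percentile(P[:,2],60)];b=cv2.minAreaRect((T[:,:2]*1000).astype(np.float32))
    print(nm,len(P),'z',np.percentile(P[:,2],[1,50,99]).round(4),np.round(b[0],1),np.round(b[1],1),round(b[2],1))
    B=(P-P.mean(0))@np.array([np.cos(-.23 if nm=='red' else .55),np.sin(-.23 if nm=='red' else .55),0])
    for i in range(-3,4):
        k=abs(B-i*.01)<.005
        if k.sum()>5:print('   s',i*10,'top z',np.percentile(P[k][:,2],97).round(4))
```

```text
yellow 2048 1921 [ 0.5413 -0.1517  0.0128] [ 542.4 -152.2] [39.6 65.7] 85.5
plane slope [-0.006 -0.037  0.011]
red 373 z [0.1318 0.163  0.1679] [551.8 191.6] [60.9 11.2] 12.0
   s -30 top z 0.1673
   s -20 top z 0.167
   s -10 top z 0.1674
   s 0 top z 0.1676
   s 10 top z 0.1675
   s 20 top z 0.1668
   s 30 top z 0.167
blue 290 z [0.1372 0.164  0.1676] [521.6 357.2] [59.8 10.2] 31.0
   s -30 top z 0.1671
   s -20 top z 0.1673
   s -10 top z 0.1663
   s 0 top z 0.1674
   s 10 top z 0.1671
   s 20 top z 0.1671
   s 30 top z 0.1661
```

Yellow lies flat: head centre (0.5424,−0.1522), axis at 1.492 rad. I'll take the head by its edges with a soft grip and lift, so the blade swings down, then park it in the ring to regrasp it. Going there first.

Call:
carry_out:
  deltas:
    - [-0.3,-1.2,0,0,0,0.1,0.5]
    - [0,0,0,0,0,0.11,0.8]
    - [0,0,0,0,0,0.11,1]
    - [0,0,0,0,0,0.11,1]
    - [0,0,0,0,0,0.11,1]
    - [0,0,0,0,0,0.11,1]
    - [0,0,0,0,0,0.11,1]
    - [0,0,0,0,0,0.11,1]
  force: 8

```text
time: 21.32
tool_pos: [0.5541, -0.0151, 0.273]
tool_rot: [3.142, -0.0, 1.927]
contact_force: [-1.6, 0.6, -0.3]
opening: 0.0495
grip_force: 0.0
```

Call:
carry_out:
  deltas:
    - [0,0,0,0,0,0.11,1]
    - [0,0,0,0,0,0.11,1]
    - [0,0,0,0,0,0.11,1]
    - [0,0,0,0,0,0.11,1]
    - [0,0,0,0,0,0,1]
    - [0,0,0,0,0,0,1]
    - [0,0,0,0,0,0,1]
    - [0,0,0,0,0,0,1]

```text
time: 21.98
tool_pos: [0.5541, -0.0151, 0.273]
tool_rot: [3.142, -0.0, 1.494]
contact_force: [-0.7, 0.3, -0.4]
opening: 0.0918
grip_force: 0.0
```

Run:
```python
from m import *
go((.5424,-.1522,.20),1.492)
```

```text
t 21.98 tcp [ 0.5541 -0.0151  0.273 ] rot [ 3.142 -0.     1.494] F [-0.7  0.3 -0.4] M [-0.13  0.03  0.01] op 0.0918 grip 0.0 q [-0.17  0.37  1.37  0.    1.4  -0.09]
shift cm [-13.76  -0.12   7.3 ]
turn [ 0.    -0.     0.002]
```

Call:
carry_out:
  deltas:
    - [-1.6,0,0,0,0,0,1]
    - [-2.7,0,0,0,0,0,1]
    - [-2.8,-0.06,0.8,0,0,0,1]
    - [-2.8,-0.06,1.6,0,0,0,1]
    - [-2.4,0,2,0,0,0,1]
    - [-1.3,0,2.2,0,0,0,1]
    - [-0.2,0,2,0,0,0,1]
    - [0,0,0,0,0,0,1]

```text
time: 22.65
tool_pos: [0.5398, -0.153, 0.183]
tool_rot: [-3.134, -0.002, 1.491]
contact_force: [-0.5, -0.1, 0.0]
opening: 0.0919
grip_force: 0.0
```

Call:
carry_out:
  deltas:
    - [0,0,1.5,0,0,0,1]
    - [0,0,2,0,0,0,1]
    - [0,0,2,0,0,0,1]
    - [0,0,2,0,0,0,1]
    - [0,0,1,0,0,0,1]
    - [0,0,0,0,0,0,1]
    - [0,0,0,0,0,0,1]
    - [0,0,0,0,0,0,1]

```text
time: 23.32
tool_pos: [0.543, -0.1528, 0.1035]
tool_rot: [3.139, 0.001, 1.492]
contact_force: [0.7, 0.0, 0.0]
opening: 0.0916
grip_force: 0.0
```

Run:
```python
from m import *
go((.5424,-.1522,.012),1.492)
c=cams.read_camera('wrist');np.save('w8.npy',c,allow_pickle=True);hsv=cv2.cvtColor(c['image'],cv2.COLOR_BGR2HSV)
m=cv2.inRange(hsv,(18,110,50),(35,255,255));ys,xs=np.nonzero(m);P=np.array([pt(c,x,y) for x,y in zip(xs,ys)]);Q=P[(P[:,2]>.006)&(P[:,2]<.02)&(np.hypot(P[:,0]-.542,P[:,1]+.152)<.05)]
b=cv2.minAreaRect((Q[:,:2]*1000).astype(np.float32));print(len(Q),np.round(b[0],1),np.round(b[1],1),round(b[2],1),np.median(Q[:,2]))
```

```text
t 23.32 tcp [ 0.543  -0.1528  0.1035] rot [3.139e+00 1.000e-03 1.492e+00] F [0.7 0.  0. ] M [-0.12  0.05  0.03] op 0.0916 grip 0.0 q [-0.41  0.54  1.59  0.    1.   -0.33]
shift cm [ 0.06 -0.09  9.15]
turn [0.002 0.001 0.   ]
5651 [ 542.7 -152.6] [40.3 66. ] 84.7 0.012912227899871426
```

Call:
carry_out:
  deltas:
    - [0.2,0,1.2,0,0,0.01,1]
    - [0,0,2,0,0,0,1]
    - [0,0,2,0,0,0,1]
    - [0,0,2,0,0,0,1]
    - [0,0,1.5,0,0,0,1]
    - [0,0,0.4,0,0,0,1]
    - [0,0,0,0,0,0,1]
    - [0,0,0,0,0,0,0.8]

```text
time: 24.03
tool_pos: [0.543, -0.151, 0.0121]
tool_rot: [3.14, 0.0, 1.482]
contact_force: [1.2, -0.1, -0.2]
opening: 0.0883
grip_force: 0.0
```

Call:
carry_out:
  deltas:
    - [0,0,0,0,0,0,0.5]
    - [0,0,0,0,0,0,0.5]
    - [0,0,0,0,0,0,0.5]
    - [0,0,0,0,0,0,0.5]
    - [0,0,0,0,0,0,0.5]
    - [0,0,-0.4,0,0,0,0.5]
    - [0,0,-0.5,0,0,0,0.5]
    - [0,0,-0.5,0,0,0,0.5]

```text
time: 24.7
tool_pos: [0.5419, -0.1505, 0.0251]
tool_rot: [-3.141, -0.0, 1.482]
contact_force: [0.1, 0.1, -1.4]
opening: 0.0659
grip_force: 8.0
```

Run:
```python
from m import *
go()
```

```text
t 24.7 tcp [ 0.5419 -0.1505  0.0251] rot [-3.141 -0.     1.482] F [ 0.1  0.1 -1.4] M [-0.06  0.04  0.03] op 0.0659 grip 8.0 q [-0.41  0.65  1.65  0.    0.83 -0.32]
```

Call:
carry_out:
  deltas:
    - [0,0,-1,0,0,0,0.5]
    - [0,0,-1.2,0,0,0,0.5]
    - [0,0,-1.5,0,0,0,0.5]
    - [0,0,-1.5,0,0,0,0.5]
    - [0,0,-1.5,0,0,0,0.5]
    - [0,0,-1.5,0,0,0,0.5]
    - [0,0,-1.5,0,0,0,0.5]
    - [0,0,-1.5,0,0,0,0.5]

```text
time: 25.37
tool_pos: [0.542, -0.1506, 0.1385]
tool_rot: [3.141, -0.0, 1.482]
contact_force: [0.5, -0.6, -1.6]
opening: 0.0659
grip_force: 8.0
```

Call:
carry_out:
  deltas:
    - [0,0,-2,0,0,0,0.5]
    - [0,0,-2,0,0,0,0.5]
    - [0,0,-2,0,0,0,0.5]
    - [0,0,-2,0,0,0,0.5]
    - [0,0,-2,0,0,0,0.5]
    - [0,0,-2,0,0,0,0.5]
    - [0,0,-1,0,0,0,0.5]
    - [0,0,0,0,0,0,0.5]

```text
time: 26.03
tool_pos: [0.543, -0.1509, 0.2699]
tool_rot: [3.137, 0.002, 1.482]
contact_force: [0.8, -0.2, -2.3]
opening: 0.0654
grip_force: 8.0
```

```bash
cat >> m.py <<'E'
def tilt(c,dz=(-.14,.03)):
    """points of the held key below the tool: its axis in the tool's x-z plane"""
    s=robot.observe();R=Ro.from_euler('xyz',s['tool_rot']);g=[]
    for y in range(100,480,2):
        for x in range(200,460,2):
            if c['depth'][y,x]>0:
                p=R.inv().apply(pt(c,x,y)-s['tool_pos'])*1000
                if abs(p[1])<36 and abs(p[0])<125 and -40<p[2]<150: g.append(np.r_[p,c['image'][y,x]])
    return np.array(g)
E
python3 - <<'E'
from m import *
go()
c=cams.read_camera('wrist');np.save('w9.npy',c,allow_pickle=True)
g=tilt(c)
for z in range(-40,150,10):
    k=g[abs(g[:,2]-z)<5]
    if len(k)>3:print(z,len(k),'x',np.percentile(k[:,0],[5,50,95]).round(0),'y',np.percentile(k[:,1],[5,95]).round(0),'bgr',k[:,3:].mean(0).round(0))
E
```

```text
t 26.03 tcp [ 0.543  -0.1509  0.2699] rot [3.137e+00 2.000e-03 1.482e+00] F [ 0.8 -0.2 -2.3] M [-0.12  0.    0.03] op 0.0654 grip 8.0 q [-0.41  0.39  1.36  0.    1.39 -0.32]
-40 47 x [-10.  -6.   7.] y [-35.  34.] bgr [20. 26. 22.]
-30 112 x [-9.  9. 11.] y [-35.  35.] bgr [34. 39. 41.]
-20 130 x [ 2.  9. 11.] y [-35.  35.] bgr [27. 30. 32.]
-10 1324 x [ 4. 12. 17.] y [-33.  33.] bgr [ 41. 134. 167.]
0 1157 x [-10.  -0.  18.] y [-31.  31.] bgr [ 39. 110. 133.]
10 69 x [-12. -11.  -8.] y [-31.  32.] bgr [ 37. 128. 160.]
30 9 x [-52. -51. -49.] y [-2.  3.] bgr [106. 115. 118.]
40 189 x [-65. -59. -53.] y [-16.  17.] bgr [113. 122. 126.]
50 114 x [-80. -70. -67.] y [-16.  15.] bgr [104. 114. 117.]
60 187 x [-93. -84. -79.] y [-17.  17.] bgr [103. 113. 115.]
70 51 x [-100.  -99.  -96.] y [-16.  16.] bgr [ 86.  98. 101.]
140 6 x [-125. -124. -123.] y [-34. -28.] bgr [ 30.  76. 150.]
```

The blade hangs about 40° below horizontal, held by pad friction. I'll soften the grip so it swings down.

Call:
carry_out:
  deltas:
    - [0,0,0,0,0,0,0.5]
    - [0,0,0,0,0,0,0.5]
    - [0,0,0,0,0,0,0.5]
    - [0,0,0,0,0,0,0.5]
    - [0,0,0,0,0,0,0.5]
    - [0,0,0,0,0,0,0.5]
    - [0,0,0,0,0,0,0.5]
    - [0,0,0,0,0,0,0.5]
  force: 3

```text
time: 26.75
tool_pos: [0.5422, -0.1507, 0.267]
tool_rot: [3.142, 0.0, 1.482]
contact_force: [0.0, -0.1, -1.6]
opening: 0.066
grip_force: 3.0
```

```bash
cat >> m.py <<'E'
def prof(c):
    g=tilt(c)
    for z in range(-40,150,10):
        k=g[abs(g[:,2]-z)<5]
        if len(k)>3:print(z,len(k),'x',np.percentile(k[:,0],[5,50,95]).round(0),'y',np.percentile(k[:,1],[5,95]).round(0),'bgr',k[:,3:].mean(0).round(0))
E
python3 - <<'E'
from m import *
go()
prof(cams.read_camera('wrist'))
E
```

```text
t 26.75 tcp [ 0.5422 -0.1507  0.267 ] rot [3.142 0.    1.482] F [ 0.  -0.1 -1.6] M [-0.07  0.03 -0.02] op 0.066 grip 3.0 q [-0.41  0.39  1.36 -0.    1.39 -0.32]
-40 130 x [-9. -5. -1.] y [-36.  35.] bgr [24. 27. 26.]
-30 97 x [-9.  9. 11.] y [-36.  35.] bgr [32. 39. 38.]
-20 124 x [ 3.  9. 11.] y [-36.  35.] bgr [29. 32. 34.]
-10 411 x [ 1.  8. 12.] y [-34.  34.] bgr [ 41. 120. 149.]
0 1095 x [ 3. 12. 15.] y [-32.  32.] bgr [ 42. 137. 171.]
10 253 x [ 5. 14. 14.] y [-31.  31.] bgr [ 36.  93. 111.]
20 202 x [12. 13. 14.] y [-28.  27.] bgr [ 32. 105. 131.]
30 131 x [12. 12. 13.] y [-29.  27.] bgr [ 41. 115. 118.]
40 12 x [ 9. 10. 11.] y [-3.  2.] bgr [ 91.  98. 101.]
50 16 x [ 7.  9. 10.] y [-4.  3.] bgr [88. 94. 98.]
60 18 x [6. 8. 9.] y [-5.  4.] bgr [84. 91. 93.]
70 93 x [-0.  2.  8.] y [-17.  16.] bgr [146. 160. 162.]
80 85 x [-0.  5.  6.] y [-17.  16.] bgr [125. 136. 139.]
90 56 x [4. 4. 5.] y [-16.  15.] bgr [100. 109. 112.]
100 12 x [3. 3. 4.] y [-7.  6.] bgr [ 94. 102. 105.]
110 61 x [1. 2. 3.] y [-16.  16.] bgr [121. 132. 135.]
120 33 x [1. 2. 2.] y [-17.  14.] bgr [ 93. 102. 104.]
130 24 x [1. 1. 1.] y [-16.  14.] bgr [ 94. 102. 105.]
140 108 x [-125. -122.    0.] y [-32.  18.] bgr [ 41.  91. 154.]
```

It now hangs nearly vertical (lean 0.09 rad), held across the head's width, so it can go straight to the lock. I'll firm the grip, take out the lean, and carry it over.

Call:
carry_out:
  deltas:
    - [0,0,0,0,0,0,0.5]
    - [0,0,0,0,0,0,0.5]
    - [0,0,0,0,0,0,0.5]
    - [0,0,-0.5,0,0.03,0,0.5]
    - [0,0,-0.5,0,0.03,0,0.5]
    - [0,0,0,0,0.03,0,0.5]
    - [0.6,0,0,0,0,0,0.5]
    - [1.2,0,0,0,0,0,0.5]
  force: 40

```text
time: 27.47
tool_pos: [0.5436, -0.1337, 0.2783]
tool_rot: [-3.141, -0.089, 1.479]
contact_force: [-0.1, 0.1, -2.1]
opening: 0.065
grip_force: 40.0
```

Call:
carry_out:
  deltas:
    - [2,0,0,0,0,0,0.5]
    - [2,0,0,0,0,0,0.5]
    - [2,-0.2,0,0,0,0,0.5]
    - [2,0,0,0,0,0,0.5]
    - [2,0,0,-0.007,0,0.08,0.5]
    - [1.2,0,0,-0.008,0,0.09,0.5]
    - [0.5,0,0,-0.008,0,0.085,0.5]
    - [0,0,0,0,0,0,0.5]

```text
time: 28.13
tool_pos: [0.5537, -0.0142, 0.2895]
tool_rot: [3.141, -0.09, 1.226]
contact_force: [-1.0, 0.6, -2.1]
opening: 0.065
grip_force: 40.0
```

Call:
carry_out:
  deltas:
    - [0,0,0,0,0,0,0.5]
    - [0,0,0,0,0,0,0.5]
    - [0,0,0,0,0,0,0.5]
    - [0,0,0,0,0,0,0.5]
    - [0,0,0,0,0,0,0.5]
    - [0,0,0,0,0,0,0.5]
    - [0,0,0,0,0,0,0.5]
    - [0,0,0,0,0,0,0.5]

```text
time: 28.8
tool_pos: [0.5539, -0.0172, 0.2891]
tool_rot: [-3.142, -0.09, 1.226]
contact_force: [-0.8, 0.2, -2.2]
opening: 0.0648
grip_force: 40.0
```

```bash
cat >> m.py <<'E'
def wprof(c,yaw,o=(.5545,-.0077)):
    """held key's points by world height, in lock-like axes about o (mm): a across the blade, b along its width"""
    A=np.array([np.cos(yaw),np.sin(yaw)]);B=np.array([np.sin(yaw),-np.cos(yaw)]);s=robot.observe();g=[]
    for y in range(100,480,2):
        for x in range(180,480,2):
            p=pt(c,x,y);d=p[:2]-np.array(o)
            if p[2]>.078 and abs(d@B)<.045 and abs(d@A)<.04: g.append(np.r_[d@A*1000,d@B*1000,p[2]*1000])
    g=np.array(g)
    for z in range(80,320,10):
        k=g[abs(g[:,2]-z)<5]
        if len(k)>3:print(z,len(k),'a',np.percentile(k[:,0],[5,50,95]).round(1),'b',np.percentile(k[:,1],[3,97]).round(1))
E
python3 - <<'E'
from m import *
go(None,1.229)
c=cams.read_camera('wrist');np.save('w10.npy',c,allow_pickle=True);wprof(c,1.229)
E
```

```text
t 28.8 tcp [ 0.5539 -0.0172  0.2891] rot [-3.142 -0.09   1.226] F [-0.8  0.2 -2.2] M [-0.17  0.14  0.01] op 0.0648 grip 40.0 q [-0.22  0.35  1.37  0.09  1.41  0.11]
turn [ 0.    -0.09  -0.003]
80 1441 a [-35.4  14.5  38. ] b [-43.2  43.1]
90 113 a [-10.1   7.8  11.5] b [-28.1  26. ]
150 22 a [2.6 2.7 2.9] b [-14.2  16.8]
160 27 a [2.6 2.8 3. ] b [-13.5  18.5]
170 26 a [2.6 2.8 2.9] b [-14.5  18.1]
180 58 a [0.2 1.8 2.9] b [-15.   19.9]
190 23 a [2.4 2.7 2.9] b [-5.3  8.9]
200 32 a [2.4 2.7 2.8] b [-13.9  18.7]
210 116 a [-2.8  2.   2.8] b [-15.2  19.3]
220 61 a [-2.6  0.1  4.5] b [-14.2  18.2]
230 17 a [1.5 3.9 4.7] b [-2.   6.8]
240 20 a [1.8 4.2 4.6] b [-1.8  6.6]
250 16 a [3.2 4.2 4.8] b [-1.2  5.5]
260 67 a [5.2 5.5 5.8] b [-27.9  31.5]
270 205 a [5.2 5.5 5.9] b [-26.7  31.2]
280 241 a [-9.8  5.5  5.9] b [-30.4  34.8]
290 1214 a [-5.2  2.   5.6] b [-34.9  37.4]
300 502 a [-7.9 -0.   2.4] b [-42.7  42.7]
310 289 a [-5.7 -0.5  0.4] b [-44.   43.9]
```

The key is plumb. Relative to the lead-in it is off by (+1.0, −3.0) mm. I'll correct that and lower it.

Call:
carry_out:
  deltas:
    - [0.1,-0.15,0,0,0,0,0.5]
    - [0,-0.15,0,0,0,0,0.5]
    - [-0.09,0,1,0,0,0,0.5]
    - [-0.13,0,1.5,0,0,0,0.5]
    - [-0.13,0,1.5,0,0,0,0.5]
    - [-0.05,0,0.5,0,0,0,0.5]
    - [0,0,0,0,0,0,0.5]
    - [0,0,0,0,0,0,0.5]

```text
time: 29.52
tool_pos: [0.5515, -0.015, 0.2441]
tool_rot: [-3.141, -0.09, 1.226]
contact_force: [-0.0, -0.5, -1.0]
opening: 0.0648
grip_force: 40.0
```

Run:
```python
from m import *
go(None,1.229)
c=cams.read_camera('wrist');np.save('w10.npy',c,allow_pickle=True);wprof(c,1.229)
```

```text
t 29.52 tcp [ 0.5515 -0.015   0.2441] rot [-3.141 -0.09   1.226] F [-0.  -0.5 -1. ] M [-0.2   0.11  0.  ] op 0.0648 grip 40.0 q [-0.22  0.37  1.46  0.09  1.3   0.1 ]
turn [-0.    -0.09  -0.003]
80 1612 a [-23.6  17.2  37.7] b [-43.2  43.2]
90 165 a [-9.1  8.2 11.5] b [-27.5  26.4]
110 24 a [3.9 4.  4.2] b [-17.1  14.6]
120 26 a [3.9 4.1 4.2] b [-16.6  15.5]
130 72 a [1.4 3.9 4.2] b [-18.   15.7]
140 22 a [1.6 3.9 4.2] b [-13.8  16.9]
150 38 a [3.7 4.  4.1] b [-16.7  14.3]
160 30 a [3.7 4.  4.2] b [-17.8  16.5]
170 143 a [-1.4  2.1  4.1] b [-18.2  16.7]
180 16 a [3.3 5.2 5.9] b [-5.1  3.4]
190 19 a [3.1 5.5 5.8] b [-4.9  3.7]
200 18 a [3.7 5.4 5.9] b [-4.7  3. ]
210 9 a [5.  5.6 5.8] b [-26.   23.5]
220 179 a [6.5 6.8 7. ] b [-30.1  28.2]
230 194 a [6.4 6.8 7.1] b [-30.5  28.6]
240 359 a [-11.6   6.7   7.1] b [-37.9  35.9]
250 1374 a [-3.6  2.1  6.4] b [-38.6  38.3]
260 269 a [-6.8  1.1  2.1] b [-43.9  44. ]
270 305 a [-5.7  0.3  1.1] b [-43.9  43.7]
280 281 a [-20.6 -14.    0.4] b [-43.4  43.5]
290 196 a [-20.9 -13.7  -7.2] b [-36.   34.3]
300 250 a [-14.5  -7.8  -1.5] b [-36.   34.4]
310 372 a [-7.9 -0.4 21. ] b [-36.   34.5]
```

Aligned to under a millimetre. Lowering it home.

Call:
carry_out:
  deltas:
    - [-0.06,0,0.7,0,0,0,0.5]
    - [-0.09,0,1,0,0,0,0.5]
    - [-0.09,0,1,0,0,0,0.5]
    - [-0.09,0,1,0,0,0,0.5]
    - [-0.09,0,1,0,0,0,0.5]
    - [-0.05,0,0.6,0,0,0,0.5]
    - [0,0,0,0,0,0,0.5]
    - [0,0,0,0,0,0,0.5]

```text
time: 30.23
tool_pos: [0.5514, -0.0149, 0.1904]
tool_rot: [-3.141, -0.09, 1.226]
contact_force: [0.0, -0.5, -1.0]
opening: 0.0648
grip_force: 40.0
```

Run:
```python
from m import *
go(None,1.229)
```

```text
t 30.23 tcp [ 0.5514 -0.0149  0.1904] rot [-3.141 -0.09   1.226] F [ 0.  -0.5 -1. ] M [-0.26  0.11 -0.05] op 0.0648 grip 40.0 q [-0.22  0.42  1.54  0.1   1.17  0.09]
turn [-0.001 -0.09  -0.003]
```

Call:
carry_out:
  deltas:
    - [-0.05,0,0.6,0,0,0,0.5]
    - [-0.07,0,0.8,0,0,0,0.5]
    - [-0.07,0,0.8,0,0,0,0.5]
    - [-0.04,0,0.4,0,0,0,0.5]
    - [-0.03,0,0.3,0,0,0,0.5]
    - [-0.02,0,0.2,0,0,0,0.5]
    - [0,0,0,0,0,0,0.5]
    - [0,0,0,0,0,0,0.5]

```text
time: 30.9
tool_pos: [0.5515, -0.0148, 0.1599]
tool_rot: [3.141, -0.09, 1.226]
contact_force: [-1.7, 0.2, 0.2]
opening: 0.0651
grip_force: 40.0
```

Run:
```python
from m import *
go(None,1.229)
```

```text
t 30.9 tcp [ 0.5515 -0.0148  0.1599] rot [ 3.141 -0.09   1.226] F [-1.7  0.2  0.2] M [-0.09  0.35  0.01] op 0.0651 grip 40.0 q [-0.22  0.45  1.58  0.1   1.1   0.08]
turn [ 0.    -0.09  -0.003]
```

Call:
carry_out:
  deltas:
    - [-0.01,0,0.15,0,0,0,0.5]
    - [-0.01,0,0.15,0,0,0,0.5]
    - [-0.01,0,0.1,0,0,0,0.5]
    - [0,0,0.1,0,0,0,0.5]
    - [0,0,0,0,0,0,0.5]
    - [0,0,0,0,0,0,0.5]
    - [0,0,0,0,0,0,0.5]
    - [0,0,0,0,0,0,0.5]

```text
time: 31.57
tool_pos: [0.5525, -0.0146, 0.1592]
tool_rot: [3.137, -0.092, 1.226]
contact_force: [-7.7, 1.0, 28.2]
opening: 0.0647
grip_force: 40.2
```

Run:
```python
from m import *
go(None,1.229)
c=cams.read_camera('wrist');wprof(c,1.229)
```

```text
t 31.57 tcp [ 0.5525 -0.0146  0.1592] rot [ 3.137 -0.092  1.226] F [-7.7  1.  28.2] M [0.87 2.16 0.25] op 0.0647 grip 40.2 q [-0.22  0.45  1.59  0.1   1.09  0.08]
turn [ 0.005 -0.092 -0.003]
80 2679 a [-37.4  19.   37.8] b [-42.7  42.7]
90 339 a [-2.6  6.6 11.6] b [-27.2  25.9]
100 16 a [3.4 5.7 6.4] b [-5.   3.8]
110 18 a [3.8 5.9 6.5] b [-4.8  3. ]
120 15 a [5.1 6.  6.6] b [-3.2  3. ]
130 71 a [7.  7.4 7.7] b [-29.8  29.6]
140 201 a [7.  7.5 7.7] b [-29.3  28.6]
150 241 a [-8.3  7.4  7.9] b [-32.5  32.6]
160 1054 a [-4.4  4.2  7.6] b [-37.9  37.2]
170 714 a [-4.5  1.9  4.8] b [-41.8  42.1]
180 284 a [-4.4  1.4  2.3] b [-43.8  43.9]
190 292 a [-17.8   0.7   1.5] b [-44.3  44. ]
200 234 a [-20.6 -15.3  -9.4] b [-35.5  34.7]
210 217 a [-17.4 -10.4  -4. ] b [-35.5  34.8]
220 289 a [-10.7  -4.2  15.6] b [-35.5  34.8]
230 764 a [-3.1 16.6 20.3] b [-35.3  34.8]
240 2409 a [ 9.8 14.  16.7] b [-29.3  31.7]
250 1217 a [ 6.3  9.2 10.2] b [-23.8  26.9]
260 3428 a [ 7.3  9.1 10. ] b [-22.5  23.6]
270 511 a [8.3 9.2 9.9] b [-17.2  15.3]
```

Home (head underside 0.125, 28 N). I'll ease off and turn counter-clockwise about the key's axis, which is 8.5 mm along +x of the tool.

Call:
carry_out:
  deltas:
    - [0.02,0,-0.15,0,0,0,0.5]
    - [0.02,0,-0.1,0,0,0,0.5]
    - [0,0.034,0,0.0036,0,-0.04,0.5]
    - [0,0.034,0,0.0036,0,-0.04,0.5]
    - [0,0.034,0,0.0036,0,-0.04,0.5]
    - [0,0.034,0,0.0036,0,-0.04,0.5]
    - [0,0.034,0,0.0036,0,-0.04,0.5]
    - [0,0,0,0,0,0,0.5]

```text
time: 32.28
tool_pos: [0.5544, -0.0155, 0.1595]
tool_rot: [3.137, -0.09, 1.429]
contact_force: [-3.6, -0.5, 13.2]
opening: 0.0647
grip_force: 40.0
```

Run:
```python
from m import *
go(None,1.229)
```

```text
t 32.28 tcp [ 0.5544 -0.0155  0.1595] rot [ 3.137 -0.09   1.429] F [-3.6 -0.5 13.2] M [0.02 0.8  0.01] op 0.0647 grip 40.0 q [-0.22  0.46  1.56  0.1   1.12 -0.12]
turn [-0.005 -0.09   0.2  ]
```

Call:
carry_out:
  deltas:
    - [0,0.026,0,0.0027,0,-0.03,0.5]
    - [0,0.026,0,0.0027,0,-0.03,0.5]
    - [0,0.026,0,0.0027,0,-0.03,0.5]
    - [0,0,0,0,0,0,0.5]
    - [0,0,0,0,0,0,0.5]
    - [0,0,0,0,0,0,0.5]
    - [0,0,0,0,0,0,0.5]
    - [0,0,0,0,0,0,0.5]

```text
time: 32.95
tool_pos: [0.5552, -0.0156, 0.1595]
tool_rot: [3.137, -0.089, 1.517]
contact_force: [-2.0, -0.3, 12.4]
opening: 0.0651
grip_force: 40.0
```

Run:
```python
from m import *
go(None,1.229)
```

```text
t 32.95 tcp [ 0.5552 -0.0156  0.1595] rot [ 3.137 -0.089  1.517] F [-2.  -0.3 12.4] M [-0.1   0.71  0.  ] op 0.0651 grip 40.0 q [-0.22  0.47  1.56  0.1   1.13 -0.2 ]
turn [-0.009 -0.089  0.288]
```

Call:
carry_out:
  deltas:
    - [0,0.026,0,0.0027,0,-0.03,0.5]
    - [0,0.026,0,0.0027,0,-0.03,0.5]
    - [0,0,0,0,0,0,0.5]
    - [0,0,0,0,0,0,0.5]
    - [0,0.026,0,0.0027,0,-0.03,0.5]
    - [0,0,0,0,0,0,0.5]
    - [0,0,0,0,0,0,0.5]
    - [0,0,0,0,0,0,0.5]

```text
time: 33.62
tool_pos: [0.5558, -0.0155, 0.1595]
tool_rot: [3.138, -0.089, 1.607]
contact_force: [-2.9, -0.0, 13.3]
opening: 0.0649
grip_force: 40.0
```

Run:
```python
from m import *
go(None,1.229)
```

```text
t 33.62 tcp [ 0.5558 -0.0155  0.1595] rot [ 3.138 -0.089  1.607] F [-2.9 -0.  13.3] M [-0.03  0.82 -0.02] op 0.0649 grip 40.0 q [-0.21  0.47  1.55  0.1   1.15 -0.29]
turn [-0.013 -0.089  0.378]
```

Call:
carry_out:
  deltas:
    - [0,0.026,0,0.0027,0,-0.03,0.5]
    - [0,0.026,0,0.0027,0,-0.03,0.5]
    - [0,0,0,0,0,0,0.5]
    - [0,0,0,0,0,0,0.5]
    - [0,0,0,0,0,0,0.5]
    - [0,0,0,0,0,0,0.5]
    - [0,0,0,0,0,0,0.5]
    - [0,0,0,0,0,0,0.5]

```text
time: 34.28
tool_pos: [0.5563, -0.0156, 0.1595]
tool_rot: [3.138, -0.089, 1.667]
contact_force: [-3.5, -1.2, 12.9]
opening: 0.065
grip_force: 40.1
```

Run:
```python
from m import *
go(None,1.229)
```

```text
t 34.28 tcp [ 0.5563 -0.0156  0.1595] rot [ 3.138 -0.089  1.667] F [-3.5 -1.2 12.9] M [-0.17  0.96 -0.5 ] op 0.065 grip 40.1 q [-0.21  0.47  1.54  0.09  1.15 -0.35]
turn [-0.016 -0.088  0.437]
```

It stopped at the same 0.44 rad (−0.5 N·m), so yellow is wrong too, which leaves blue. I'm turning back and pulling it out.

Call:
carry_out:
  deltas:
    - [0,-0.06,0,-0.0063,0,0.07,0.5]
    - [0,-0.06,0,-0.0063,0,0.07,0.5]
    - [0,-0.06,0,-0.0063,0,0.07,0.5]
    - [0,-0.06,0,-0.0063,0,0.07,0.5]
    - [0,-0.06,0,-0.0063,0,0.07,0.5]
    - [0,-0.06,0,-0.0063,0,0.07,0.5]
    - [0,-0.06,0,-0.0063,0,0.07,0.5]
    - [0,0,0,0,0,0,0.5]

```text
time: 34.95
tool_pos: [0.553, -0.0152, 0.1596]
tool_rot: [3.135, -0.091, 1.172]
contact_force: [-0.2, -1.7, 8.6]
opening: 0.0648
grip_force: 40.0
```

Call:
carry_out:
  deltas:
    - [0,-0.034,0,-0.0036,0,0.04,0.5]
    - [0,-0.034,0,-0.0036,0,0.04,0.5]
    - [0,0,0,0,0,0,0.5]
    - [0,0.034,0,0.0036,0,-0.04,0.5]
    - [0,0.034,0,0.0036,0,-0.04,0.5]
    - [0,0.034,0,0.0036,0,-0.04,0.5]
    - [0,0,0,0,0,0,0.5]
    - [0.05,0,-0.5,0,0,0,0.5]

```text
time: 35.62
tool_pos: [0.552, -0.015, 0.1627]
tool_rot: [3.14, -0.09, 1.216]
contact_force: [-0.6, -0.4, -2.3]
opening: 0.0649
grip_force: 40.0
```

Call:
carry_out:
  deltas:
    - [0.09,0,-1,0,0,0,0.5]
    - [0.14,0,-1.5,0,0,0,0.5]
    - [0.18,0,-2,0,0,0,0.5]
    - [0.2,0,-2.2,0,0,0,0.5]
    - [0.2,0,-2.2,0,0,0,0.5]
    - [0.2,0,-2.2,0,0,0,0.5]
    - [0.18,0,-2,0,0,0,0.5]
    - [0.15,0,-1.7,0,0,0,0.5]

```text
time: 36.28
tool_pos: [0.5515, -0.0147, 0.3129]
tool_rot: [3.14, -0.09, 1.216]
contact_force: [1.0, -0.0, -1.6]
opening: 0.0651
grip_force: 40.0
```

Run:
```python
from m import *
go((.5315,.274,.32),1.787)
```

```text
t 36.28 tcp [ 0.5515 -0.0147  0.3129] rot [ 3.14  -0.09   1.216] F [ 1.  -0.  -1.6] M [-0.18  0.07 -0.06] op 0.0651 grip 40.0 q [-0.22  0.33  1.33  0.09  1.47  0.13]
shift cm [ 26.33 -11.91   1.66]
turn [ 0.027 -0.087 -0.571]
```

Call:
carry_out:
  deltas:
    - [0.1,0,-1.2,0,0,0,0.5]
    - [1.2,-0.5,-0.8,0,0,0,0.5]
    - [2.2,-0.95,0,0,0,0,0.5]
    - [2.4,-1.05,0,0,0,0,0.5]
    - [2.4,-1.05,0,0,0,0,0.5]
    - [2.4,-1.05,0,0,0,0,0.5]
    - [2.4,-1.05,0,0,0,0,0.5]
    - [2.4,-1.05,0,0,0,0,0.5]

```text
time: 36.95
tool_pos: [0.5409, 0.1538, 0.3447]
tool_rot: [-3.141, -0.09, 1.216]
contact_force: [0.2, -0.4, -2.0]
opening: 0.065
grip_force: 40.0
```

Call:
carry_out:
  deltas:
    - [2.4,-1.05,0,0,0,0,0.5]
    - [2.4,-1.05,0,0,0,0,0.5]
    - [2.4,-1.05,0,0,0,0,0.5]
    - [2.4,-1.05,0,0,0,0,0.5]
    - [1.3,-0.5,0,0,0,0,0.5]
    - [0,0,0,0.009,0,-0.1,0.5]
    - [0,0,0,0.009,0,-0.1,0.5]
    - [0,0,0,0.009,0,-0.1,0.5]

```text
time: 37.62
tool_pos: [0.5349, 0.2704, 0.3543]
tool_rot: [-3.141, -0.09, 1.523]
contact_force: [0.7, 0.6, -1.7]
opening: 0.0647
grip_force: 40.0
```

Call:
carry_out:
  deltas:
    - [0,0,0,0.009,0,-0.1,0.5]
    - [0,0,0,0.009,0,-0.1,0.5]
    - [0,0,0,0.006,0,-0.07,0.5]
    - [0,0,0,0,0,0,0.5]
    - [0,0,0,0,0,0,0.5]
    - [0,0,0,0,0,0,0.5]
    - [0,0,0,0,0,0,0.5]
    - [0,0,0,0,0,0,0.5]

```text
time: 38.28
tool_pos: [0.5353, 0.2698, 0.3546]
tool_rot: [3.141, -0.09, 1.787]
contact_force: [-0.9, 0.6, -1.3]
opening: 0.0649
grip_force: 40.0
```

```bash
cat >> m.py <<'E'
def rackhole(c,o,yaw,zt=.125,r=.04,lo=.119,hi=.131):
    """hole rim near o: plate-height pixels beside deeper ones -> circle of 23 mm, robust; a,b mm about o"""
    A=np.array([np.cos(yaw),np.sin(yaw)]);B=np.array([np.sin(yaw),-np.cos(yaw)])
    X={(x,y):pt(c,x,y) for y in range(60,330,1) for x in range(150,520,1)}
    near={k:p for k,p in X.items() if np.hypot(*(p[:2]-o))<r*1.6}
    E=[]
    for (x,y),p in near.items():
        if lo<p[2]<hi:
            q=[X.get((x+i,y+j)) for i,j in((2,0),(-2,0),(0,2),(0,-2))]
            if any(w is not None and w[2]<lo-.012 for w in q): E.append(p[:2]-o)
    E=np.array(E)*1000;E=np.c_[E/1000@A*1000,E/1000@B*1000] if False else np.c_[E@A,E@B]
    E=E[abs(np.hypot(*E.T)-23)<10]
    f=lambda p:np.hypot(*(E-p).T)-23
    q=least_squares(f,[0,0],loss='soft_l1',f_scale=.5);print('hole a,b',q.x.round(1),'n',len(E),'med|res|',np.median(abs(f(q.x))).round(2))
E
python3 - <<'E'
from m import *
go((.5368,.2742,.345),1.787)
c=cams.read_camera('wrist');np.save('w11.npy',c,allow_pickle=True);wprof(c,1.787,(.535,.2825))
rackhole(c,np.array([.535,.2825]),1.787)
E
```

```text
t 38.28 tcp [0.5353 0.2698 0.3546] rot [ 3.141 -0.09   1.787] F [-0.9  0.6 -1.3] M [-0.2  -0.01 -0.01] op 0.0649 grip 40.0 q [0.29 0.42 1.09 0.09 1.63 0.08]
shift cm [0.31 0.24 0.99]
turn [ 0.   -0.09  0.  ]
120 157 a [-24.   16.9  37.8] b [-35.5  34.6]
130 680 a [-29.6  19.   38. ] b [-34.9  34.8]
220 24 a [-0.5 -0.4 -0.2] b [-19.2  12.5]
230 26 a [-0.6 -0.4 -0.2] b [-20.1  12. ]
240 53 a [-1.7 -0.4 -0.2] b [-19.6  13.5]
250 40 a [-2.9 -1.3 -0.2] b [-21.1  12.1]
260 27 a [-0.6 -0.5 -0.3] b [-18.5  11.3]
270 42 a [-0.6 -0.4 -0.2] b [-20.   13.4]
280 140 a [-5.8 -2.3 -0.3] b [-20.3  13.7]
290 15 a [-0.3  1.1  1.5] b [-6.7  0.7]
300 19 a [-2.3  0.8  1.5] b [-7.6  1. ]
310 19 a [-1.6  1.2  1.6] b [-7.3  0.9]
hole a,b [0.2 0. ] n 183 med|res| 0.35
```

Key relative to the hole: shift (+3.6, +3.5) mm, then lower.

Call:
carry_out:
  deltas:
    - [0.2,0.18,0,0,0,0,0.5]
    - [0.16,0.17,0,0,0,0,0.5]
    - [-0.12,0,1.3,0,0,0,0.5]
    - [-0.2,0,2.2,0,0,0,0.5]
    - [-0.2,0,2.2,0,0,0,0.5]
    - [-0.13,0,1.5,0,0,0,0.5]
    - [0,0,0,0,0,0,0.5]
    - [0,0,0,0,0,0,0.5]

```text
time: 39.0
tool_pos: [0.538, 0.2741, 0.2823]
tool_rot: [-3.141, -0.09, 1.788]
contact_force: [-0.4, 0.6, -0.8]
opening: 0.0648
grip_force: 40.0
```

Run:
```python
from m import *
go((.5368,.2742,.161),1.787)
c=cams.read_camera('wrist');np.save('w11.npy',c,allow_pickle=True);wprof(c,1.787,(.535,.2825))
rackhole(c,np.array([.535,.2825]),1.787)
```

```text
t 39.0 tcp [0.538  0.2741 0.2823] rot [-3.141 -0.09   1.788] F [-0.4  0.6 -0.8] M [-0.2   0.05 -0.  ] op 0.0648 grip 40.0 q [0.3  0.45 1.23 0.09 1.46 0.07]
shift cm [-1.06 -0.1  12.08]
turn [-0.001 -0.09   0.001]
120 172 a [-24.7  13.9  37.3] b [-34.5  35. ]
130 976 a [-22.8  20.3  37.4] b [-35.   34.9]
150 26 a [3.2 3.4 3.6] b [-15.7  15.8]
160 43 a [3.2 3.4 3.5] b [-17.   16.3]
170 60 a [0.7 2.8 3.5] b [-17.   16.9]
180 13 a [3.  3.4 3.4] b [-6.6  6.9]
190 40 a [3.1 3.3 3.5] b [-16.5  15.6]
200 38 a [3.  3.3 3.5] b [-17.   16.5]
210 132 a [-2.1  1.   4.3] b [-16.7  17.2]
220 16 a [3.2 4.6 5.3] b [-3.7  4.1]
230 21 a [1.5 4.4 5.3] b [-4.5  5. ]
240 17 a [3.6 4.7 5.3] b [-3.3  3.8]
250 12 a [4.8 5.7 5.9] b [-26.3  30.8]
260 196 a [5.8 6.2 6.4] b [-28.2  29.3]
270 211 a [5.8 6.2 6.5] b [-28.8  29.8]
280 428 a [-12.    5.9   6.4] b [-38.2  39. ]
290 1308 a [-4.2  1.3  5.4] b [-39.   38.9]
300 284 a [-6.5  0.3  1.2] b [-43.9  43.9]
310 291 a [-17.9  -0.5   0.3] b [-43.8  43.8]
hole a,b [0.2 0.1] n 179 med|res| 0.37
```

Centred. Lowering onto the rack and releasing.

Call:
carry_out:
  deltas:
    - [-0.13,0,1.5,0,0,0,0.5]
    - [-0.2,0,2.2,0,0,0,0.5]
    - [-0.2,0,2.2,0,0,0,0.5]
    - [-0.2,0,2.2,0,0,0,0.5]
    - [-0.18,0,2,0,0,0,0.5]
    - [-0.12,0,1.3,0,0,0,0.5]
    - [-0.06,0,0.6,0,0,0,0.5]
    - [0,0,0,0,0,0,0.5]

```text
time: 39.72
tool_pos: [0.5384, 0.274, 0.162]
tool_rot: [3.142, -0.09, 1.788]
contact_force: [-0.2, 0.5, -1.3]
opening: 0.065
grip_force: 40.0
```

Call:
carry_out:
  deltas:
    - [0,0,0,0,0,0,0.5]
    - [0,0,0,0,0,0,0.85]
    - [0,0,0,0,0,0,0.85]
    - [0,0,0,0,0,0,0.85]
    - [0,0,-1.5,0,0,0,0.85]
    - [0,0,-2.5,0,0,0,0.85]
    - [0,0,-3,0,0,0,0.85]
    - [0,0,0,0,0,0,0.85]

```text
time: 40.38
tool_pos: [0.5422, 0.2684, 0.2387]
tool_rot: [3.13, -0.091, 1.789]
contact_force: [1.3, 0.7, 1.6]
opening: 0.0781
grip_force: 0.0
```

Call:
carry_out:
  deltas:
    - [0,0,-0.5,0,-0.09,0,0.5]
    - [0,0,-0.5,0,0,0,0.35]
    - [0,0,0,0,0,0.1,0.35]
    - [0,0,0,0,0,0.1,0.35]
    - [0,0,0,0,0,0.1,0.35]
    - [0,0,0,0,0,0.1,0.35]
    - [0,0,0,0,0,0.1,0.35]
    - [0,0,0,0,0,0.1,0.35]

```text
time: 41.05
tool_pos: [0.5395, 0.2676, 0.2419]
tool_rot: [-3.141, -0.002, 1.184]
contact_force: [-1.0, -0.0, 0.0]
opening: 0.0331
grip_force: 0.0
```

Run:
```python
from m import *
go((.5195,.3545,.235),.55)
c=cams.read_camera('wrist');np.save('w12.npy',c,allow_pickle=True);heads(c,['red','yellow','blue'])
s=cams.read_camera('scene')
hs=cv2.cvtColor(s['image'],cv2.COLOR_BGR2HSV)
for nm,y0 in(('red',.2),('yellow',.28),('blue',.355)):
    m=cv2.inRange(hs,*COL[nm]);ys,xs=np.nonzero(m);P=np.array([pt(s,x,y) for x,y in zip(xs,ys)]);P=P[(np.hypot(P[:,0]-.535,P[:,1]-y0)<.06)&(P[:,2]>.11)&(P[:,2]<.2)]
    if len(P)<20: print(nm,len(P));continue
    T=P[P[:,2]>np.percentile(P[:,2],97)-.006];b=cv2.minAreaRect((T[:,:2]*1000).astype(np.float32));print('scene',nm,len(P),np.percentile(P[:,2],[2,97]).round(4),np.round(b[0],1),np.round(b[1],1),round(b[2],1))
```

```text
t 41.05 tcp [0.5395 0.2676 0.2419] rot [-3.141e+00 -2.000e-03  1.184e+00] F [-1. -0.  0.] M [-0.14  0.09 -0.01] op 0.0331 grip 0.0 q [0.33 0.48 1.29 0.   1.37 0.72]
shift cm [ 7.29 -5.13  0.71]
turn [-0.002 -0.002  0.634]
red 0 z nan [0. 0.] [0. 0.] 0.0
yellow 2111 z 0.1651 [536.8 283.2] [65.6 12.4] 12.0
blue 2501 z 0.1651 [519.8 355.6] [65.3 12.5] 32.1
scene red 68 [0.1489 0.1679] [542.5 191.6] [21.7 10.3] 27.4
scene yellow 379 [0.1297 0.1675] [538.4 283.6] [63.6 11.7] 12.8
scene blue 289 [0.1437 0.1675] [520.7 356.6] [64.9 10.7] 31.8
  return _methods._mean(a, axis=axis, dtype=dtype,
  ret = ret.dtype.type(ret / rcount)
```

Yellow hangs properly in the middle hole. Blue now.

Call:
carry_out:
  deltas:
    - [1.2,-0.85,0,0,0,0,0.35]
    - [2.1,-1.45,0,0,0,0,0.35]
    - [2.1,-1.45,0,0,0,0,0.35]
    - [1.3,-0.9,0,0,0,0,0.35]
    - [0.65,-0.5,0,0,0,0.1,0.35]
    - [0,0,0,0,0,0.11,0.35]
    - [0,0,0,0,0,0.11,0.35]
    - [0,0,0,0,0,0.11,0.35]

```text
time: 41.82
tool_pos: [0.5188, 0.3558, 0.2416]
tool_rot: [-3.141, -0.0, 0.756]
contact_force: [0.2, 0.4, -0.1]
opening: 0.0323
grip_force: 0.0
```

Call:
carry_out:
  deltas:
    - [0,0,0,0,0,0.1,0.35]
    - [0,0,0,0,0,0.1,0.35]
    - [0,0,1,0,0,0,0.35]
    - [0,0,1,0,0,0,0.35]
    - [0,0,0.5,0,0,0,0.35]
    - [0,0,0,0,0,0,0.35]
    - [0,0,0,0,0,0,0.35]
    - [0,0,0,0,0,0,0.35]

```text
time: 42.48
tool_pos: [0.5194, 0.3549, 0.2169]
tool_rot: [3.141, -0.001, 0.559]
contact_force: [-0.1, 0.0, -0.4]
opening: 0.0321
grip_force: 0.0
```

Run:
```python
from m import *
go((.5196,.355,.1395),.555)
```

```text
t 42.48 tcp [0.5194 0.3549 0.2169] rot [ 3.141e+00 -1.000e-03  5.590e-01] F [-0.1  0.  -0.4] M [-0.1   0.16  0.03] op 0.0321 grip 0.0 q [ 0.48  0.55  1.24 -0.    1.35  1.49]
shift cm [ 0.02 -0.    7.74]
turn [ 0.    -0.001  0.004]
```

Call:
carry_out:
  deltas:
    - [0,0,1.2,0,0,0,0.35]
    - [0,0,2,0,0,0,0.35]
    - [0,0,2.2,0,0,0,0.35]
    - [0,0,1.6,0,0,0,0.35]
    - [0,0,0.7,0,0,0,0.35]
    - [0,0,0,0,0,0,0.2]
    - [0,0,0,0,0,0,0]
    - [0,0,0,0,0,0,0]
  force: 40

```text
time: 43.15
tool_pos: [0.5201, 0.3552, 0.1413]
tool_rot: [3.141, -0.003, 0.558]
contact_force: [-0.1, -0.1, 0.4]
opening: 0.0168
grip_force: 0.0
```

Call:
carry_out:
  deltas:
    - [0,0,0,0,0,0,0]
    - [0,0,0,0,0,0,0]
    - [0,0,0,0,0,0,0]
    - [0,0,-0.6,0,0,0,0]
    - [0,0,-1.5,0,0,0,0]
    - [0,0,-2.2,0,0,0,0]
    - [0,0,-2.5,0,0,0,0]
    - [0,0,-2.5,0,0,0,0]

```text
time: 43.82
tool_pos: [0.5186, 0.3544, 0.2331]
tool_rot: [3.142, 0.002, 0.558]
contact_force: [0.3, -0.1, -2.4]
opening: 0.0117
grip_force: 40.0
```

Call:
carry_out:
  deltas:
    - [0,0,-2.5,0,0,0,0]
    - [0,0,-2.5,0,0,0,0]
    - [0,0,-2,0,0,0,0]
    - [0,0,-1.7,0,0,0,0]
    - [0,0,0,0,0,0.1,0]
    - [0,0,0,0,0,0.1,0]
    - [0,0,0,0,0,0.1,0]
    - [0,0,0,0,0,0.1,0]

```text
time: 44.48
tool_pos: [0.5188, 0.3546, 0.3194]
tool_rot: [3.141, 0.001, 0.153]
contact_force: [0.4, -0.6, -2.5]
opening: 0.0115
grip_force: 40.0
```

Run:
```python
from m import *
go((.5545,-.0077,.32),-.338)
```

```text
t 44.48 tcp [0.5188 0.3546 0.3194] rot [3.141e+00 1.000e-03 1.530e-01] F [ 0.4 -0.6 -2.5] M [-0.1   0.18  0.03] op 0.0115 grip 40.0 q [ 0.48  0.5   1.04 -0.    1.6   1.9 ]
shift cm [-2.   36.35 -0.04]
turn [0.001 0.001 0.491]
```

Call:
carry_out:
  deltas:
    - [-0.1,1.8,0,0,0,0,0]
    - [-0.18,3.2,0,0,0,0,0]
    - [-0.18,3.2,0,0,0,0,0]
    - [-0.18,3.2,0,0,0,0,0]
    - [-0.18,3.2,0,0,0,0,0]
    - [-0.18,3.2,0,0,0,0,0]
    - [-0.18,3.2,0,0,0,0,0]
    - [-0.18,3.2,0,0,0,0,0]

```text
time: 45.15
tool_pos: [0.5433, 0.1121, 0.3195]
tool_rot: [-3.142, 0.001, 0.158]
contact_force: [1.3, 0.1, -2.0]
opening: 0.0118
grip_force: 40.0
```

Call:
carry_out:
  deltas:
    - [-0.18,3.2,0,0,0,0,0]
    - [-0.18,3.2,0,0,0,0,0]
    - [-0.16,2.9,0,0,0,0,0]
    - [-0.1,2,0,0,0,0,0]
    - [0,0.85,0,0,0,0.09,0]
    - [0,0,0,0,0,0.1,0]
    - [0,0,0,0,0,0.1,0]
    - [0,0,0,0,0,0.1,0]

```text
time: 45.82
tool_pos: [0.5564, -0.0077, 0.3194]
tool_rot: [3.142, 0.001, -0.238]
contact_force: [-0.4, -0.0, -2.1]
opening: 0.0121
grip_force: 40.0
```

Call:
carry_out:
  deltas:
    - [0,0,1,0,0,0.1,0]
    - [0,0,2,0,0,0,0]
    - [0,0,2.2,0,0,0,0]
    - [0,0,2,0,0,0,0]
    - [0,0,1.4,0,0,0,0]
    - [0,0,0,0,0,0,0]
    - [0,0,0,0,0,0,0]
    - [0,0,0,0,0,0,0]

```text
time: 46.48
tool_pos: [0.5573, -0.0074, 0.2348]
tool_rot: [-3.141, -0.002, -0.332]
contact_force: [-0.2, 0.5, -0.8]
opening: 0.0116
grip_force: 40.0
```

```bash
cat >> m.py <<'E'
def blade(c):
    """held key: near edge of blade and shaft in tool frame (mm), plus lead-in crest points"""
    s=robot.observe();R=Ro.from_euler('xyz',s['tool_rot']);K=[];L=[]
    for y in range(180,300):
        for x in range(240,420):
            p=pt(c,x,y);q=R.inv().apply(p-s['tool_pos'])*1000
            if .097<p[2]<.175 and abs(q[1])<12 and abs(q[0])<30: K.append(q)
            if .0845<p[2]<.0905 and np.hypot(*(p[:2]-(.5545,-.0077)))<.035: L.append(q)
    K=np.array(K);L=np.array(L)
    if len(K):print('blade x',np.percentile(K[:,0],[5,50,95]).round(1),'y',np.percentile(K[:,1],[3,50,97]).round(1),len(K))
    if len(L):print('crest x',np.percentile(L[:,0],[1,99]).round(1),'y',np.percentile(L[:,1],[1,99]).round(1),len(L))
E
python3 - <<'E'
from m import *
go((.5545,-.0077,.1395),-.338)
c=cams.read_camera('wrist');np.save('w13.npy',c,allow_pickle=True);blade(c);keyoff(c,*COL['blue'],(285,200,360,420))
E
```

```text
t 46.48 tcp [ 0.5573 -0.0074  0.2348] rot [-3.141e+00 -2.000e-03 -3.320e-01] F [-0.2  0.5 -0.8] M [0.07 0.17 0.02] op 0.0116 grip 40.0 q [-0.15  0.4   1.43  0.    1.3   1.75]
shift cm [-0.27  0.13  9.53]
turn [-0.    -0.002  0.006]
blade x [15.2 17.6 17.9] y [-2.7 -0.   2.9] 167
crest x [-24.5  23.6] y [-10.1  35.4] 806
n 4369 tool x pct [-25.8  16.9  33.1  33.2] y [-5.5  0.4  6. ] z [-25.2 -23.3   7.2]
 top face x max 32.6 z -23.6 y [-4.8  5.3]
```

Key centred in the hand. The camera and the known axis agree on the shift: x −0.28, y +0.13 cm. Going in.

Call:
carry_out:
  deltas:
    - [-0.14,0.07,0,0,0,0,0]
    - [-0.14,0.06,0,0,0,0,0]
    - [0,0,0.6,0,0,0,0]
    - [0,0,1,0,0,0,0]
    - [0,0,1,0,0,0,0]
    - [0,0,0.8,0,0,0,0]
    - [0,0,0,0,0,0,0]
    - [0,0,0,0,0,0,0]

```text
time: 47.2
tool_pos: [0.5535, -0.0076, 0.1988]
tool_rot: [3.141, 0.001, -0.332]
contact_force: [-0.2, -0.3, -1.7]
opening: 0.0121
grip_force: 40.0
```

Run:
```python
from m import *
go((.5545,-.0077,.1395),-.338)
```

```text
t 47.2 tcp [ 0.5535 -0.0076  0.1988] rot [ 3.141e+00  1.000e-03 -3.320e-01] F [-0.2 -0.3 -1.7] M [0.03 0.16 0.01] op 0.0121 grip 40.0 q [-0.15  0.43  1.5   0.    1.22  1.75]
shift cm [ 0.1  -0.02  5.93]
turn [0.    0.001 0.006]
```

Call:
carry_out:
  deltas:
    - [0,0,0.6,0,0,0,0]
    - [0,0,0.8,0,0,0,0]
    - [0,0,0.8,0,0,0,0]
    - [0,0,0.8,0,0,0,0]
    - [0,0,0,0,0,0,0]
    - [0,0,0,0,0,0,0]
    - [0,0,0,0,0,0,0]
    - [0,0,0,0,0,0,0]

```text
time: 47.87
tool_pos: [0.5542, -0.0076, 0.1701]
tool_rot: [-3.141, -0.001, -0.332]
contact_force: [0.9, 0.7, -2.4]
opening: 0.0119
grip_force: 40.0
```

Run:
```python
from m import *
go((.5545,-.0077,.1405),-.338)
```

```text
t 47.87 tcp [ 0.5542 -0.0076  0.1701] rot [-3.141e+00 -1.000e-03 -3.320e-01] F [ 0.9  0.7 -2.4] M [-0.03  0.18  0.02] op 0.0119 grip 40.0 q [-0.15  0.45  1.54  0.    1.15  1.75]
shift cm [ 0.03 -0.    2.96]
turn [-0.    -0.001  0.006]
```

Call:
carry_out:
  deltas:
    - [0,0,0.6,0,0,0,0]
    - [0,0,0.8,0,0,0,0]
    - [0,0,0.8,0,0,0,0]
    - [0,0,0.5,0,0,0,0]
    - [0,0,0.25,0,0,0,0]
    - [0,0,0.15,0,0,0,0]
    - [0,0,0.15,0,0,0,0]
    - [0,0,0,0,0,0,0]

```text
time: 48.53
tool_pos: [0.5556, -0.008, 0.1407]
tool_rot: [-3.141, -0.006, -0.332]
contact_force: [-3.8, 0.0, 22.0]
opening: 0.0117
grip_force: 40.0
```

Run:
```python
from m import *
go()
```

```text
t 48.53 tcp [ 0.5556 -0.008   0.1407] rot [-3.141 -0.006 -0.332] F [-3.8  0.  22. ] M [-0.13  1.24  0.04] op 0.0117 grip 40.0 q [-0.15  0.48  1.58 -0.    1.07  1.75]
```

Home (22 N). I'll ease off and turn.

Call:
carry_out:
  deltas:
    - [0,0,-0.12,0,0,0,0]
    - [0,0,0,0,0,-0.07,0]
    - [0,0,0,0,0,-0.07,0]
    - [0,0,0,0,0,-0.07,0]
    - [0,0,0,0,0,-0.07,0]
    - [0,0,0,0,0,-0.07,0]
    - [0,0,0,0,0,-0.05,0]
    - [0,0,0,0,0,0,0]

```text
time: 49.2
tool_pos: [0.5556, -0.0082, 0.1409]
tool_rot: [3.14, -0.006, 0.071]
contact_force: [-1.4, -1.0, 14.5]
opening: 0.0119
grip_force: 40.0
```

Call:
carry_out:
  deltas:
    - [0,0,0,0,0,-0.03,0]
    - [0,0,0,0,0,-0.03,0]
    - [0,0,0,0,0,-0.03,0]
    - [0,0,0,0,0,0,0]
    - [0,0,0,0,0,0,0]
    - [0,0,0,0,0,0,0]
    - [0,0,0,0,0,0,0]
    - [0,0,0,0,0,0,0]

```text
time: 49.87
tool_pos: [0.5556, -0.0081, 0.1409]
tool_rot: [3.14, -0.006, 0.158]
contact_force: [-1.6, -0.9, 13.4]
opening: 0.0117
grip_force: 40.0
```

Run:
```python
from m import *
go()
```

```text
t 49.87 tcp [ 0.5556 -0.0081  0.1409] rot [ 3.14  -0.006  0.158] F [-1.6 -0.9 13.4] M [-0.2   0.41 -0.02] op 0.0117 grip 40.0 q [-0.15  0.48  1.58 -0.    1.07  1.26]
```

Past 0.44 rad with almost no torque, so blue is turning. Continuing.

Call:
carry_out:
  deltas:
    - [0,0,0,0,0,-0.05,0]
    - [0,0,0,0,0,-0.08,0]
    - [0,0,0,0,0,-0.08,0]
    - [0,0,0,0,0,-0.08,0]
    - [0,0,0,0,0,-0.08,0]
    - [0,0,0,0,0,-0.08,0]
    - [0,0,0,0,0,-0.08,0]
    - [0,0,0,0,0,0,0]

```text
time: 50.53
tool_pos: [0.5554, -0.0075, 0.1408]
tool_rot: [3.138, -0.004, 0.692]
contact_force: [-1.4, 1.0, 14.4]
opening: 0.012
grip_force: 40.0
```

Run:
```python
from m import *
go()
```

```text
t 50.53 tcp [ 0.5554 -0.0075  0.1408] rot [ 3.138 -0.004  0.692] F [-1.4  1.  14.4] M [0.26 0.5  0.02] op 0.012 grip 40.0 q [-0.15  0.48  1.58  0.    1.07  0.73]
```

Call:
carry_out:
  deltas:
    - [0,0,0,0,0,-0.08,0]
    - [0,0,0,0,0,-0.08,0]
    - [0,0,0,0,0,-0.08,0]
    - [0,0,0,0,0,-0.08,0]
    - [0,0,0,0,0,-0.08,0]
    - [0,0,0,0,0,-0.08,0]
    - [0,0,0,0,0,-0.06,0]
    - [0,0,0,0,0,0,0]

```text
time: 51.2
tool_pos: [0.5549, -0.0071, 0.1408]
tool_rot: [3.138, -0.002, 1.231]
contact_force: [-2.8, 1.9, 16.1]
opening: 0.0118
grip_force: 40.0
```

Run:
```python
from m import *
go()
```

```text
t 51.2 tcp [ 0.5549 -0.0071  0.1408] rot [ 3.138e+00 -2.000e-03  1.231e+00] F [-2.8  1.9 16.1] M [ 0.58  0.83 -0.03] op 0.0118 grip 40.0 q [-0.15  0.48  1.58  0.    1.08  0.19]
```

Call:
carry_out:
  deltas:
    - [0,0,0,0,0,-0.05,0]
    - [0,0,0,0,0,0,0]
    - [0,0,0,0,0,0,0]
    - [0,0,0,0,0,0.055,0]
    - [0,0,0,0,0,0.055,0]
    - [0,0,0,0,0,0,0]
    - [0,0,-0.5,0,0,0,0]
    - [0,0,-0.7,0,0,0,0]

```text
time: 51.87
tool_pos: [0.5533, -0.0075, 0.15]
tool_rot: [-3.14, 0.0, 1.168]
contact_force: [-0.1, -0.8, -3.4]
opening: 0.0121
grip_force: 40.0
```

Run:
```python
from m import *
go()
```

```text
t 51.87 tcp [ 0.5533 -0.0075  0.15  ] rot [-3.14   0.     1.168] F [-0.1 -0.8 -3.4] M [-0.04  0.14  0.03] op 0.0121 grip 40.0 q [-0.15  0.47  1.57  0.    1.1   0.25]
```

Call:
carry_out:
  deltas:
    - [0,0,-1,0,0,0,0]
    - [0,0,-1.5,0,0,0,0]
    - [0,0,-2,0,0,0,0]
    - [0,0,-2.2,0,0,0,0]
    - [0,0,-2.2,0,0,0,0]
    - [0,0,-2.2,0,0,0,0]
    - [0,0,-1.5,0,0,0,0]
    - [0,0,0,0,0,0,0]

```text
time: 52.53
tool_pos: [0.5552, -0.0078, 0.2803]
tool_rot: [3.135, -0.002, 1.168]
contact_force: [0.7, -0.4, -3.3]
opening: 0.0117
grip_force: 40.0
```

Run:
```python
from m import *
go((.517,-.301,.28),1.17)
c=cams.read_camera('wrist');np.save('w14.npy',c,allow_pickle=True)
hsv=cv2.cvtColor(c['image'],cv2.COLOR_BGR2HSV);m=cv2.inRange(hsv,(0,170,60),(6,255,255));ys,xs=np.nonzero(m)
P=np.array([pt(c,x,y) for x,y in zip(xs,ys)]);P=P[(abs(P[:,2]-.085)<.006)&(np.hypot(P[:,0]-.5545,P[:,1]+.0077)<.08)];d=P.mean(0)[:2]-(.5545,-.0077)
print('latch angle',len(P),(np.arctan2(d[1],d[0])+.342+np.pi/2).round(3))
```

```text
t 52.53 tcp [ 0.5552 -0.0078  0.2803] rot [ 3.135e+00 -2.000e-03  1.168e+00] F [ 0.7 -0.4 -3.3] M [-0.14  0.08 -0.05] op 0.0117 grip 40.0 q [-0.15  0.36  1.36  0.    1.41  0.25]
shift cm [-28.47   7.98   0.03]
turn [ 0.007 -0.002 -0.002]
latch angle 566 1.484
```

The latch reads 1.48 and the blue key is out. Now to the ring.

Call:
carry_out:
  deltas:
    - [-1.6,0.45,0,0,0,0,0]
    - [-3,0.84,0,0,0,0,0]
    - [-3,0.84,0,0,0,0,0]
    - [-3,0.84,0,0,0,0,0]
    - [-3,0.84,0,0,0,0,0]
    - [-3,0.84,0,0,0,0,0]
    - [-3,0.84,0,0,0,0,0]
    - [-3,0.84,0,0,0,0,0]

```text
time: 53.25
tool_pos: [0.5224, -0.2415, 0.2746]
tool_rot: [-3.139, -0.001, 1.168]
contact_force: [0.5, -0.2, -2.4]
opening: 0.0118
grip_force: 40.0
```

Call:
carry_out:
  deltas:
    - [-2.8,0.8,0,0,0,0,0]
    - [-2,0.55,0,0,0,0,0]
    - [-1.1,0.3,0,0,0,0,0]
    - [0,0,0,0,0,0,0]
    - [0,0,0,0,0,0,0]
    - [0,0,0,0,0,0,0]
    - [0,0,0,0,0,0,0]
    - [0,0,0,0,0,0,0]

```text
time: 53.92
tool_pos: [0.5159, -0.2998, 0.2765]
tool_rot: [3.141, -0.0, 1.17]
contact_force: [0.2, -0.7, -2.9]
opening: 0.0118
grip_force: 40.0
```

Run:
```python
from m import *
go((.517,-.301,.1415),1.17)
c=cams.read_camera('wrist');np.save('w15.npy',c,allow_pickle=True)
s=robot.observe();print('tool a,b: a=tool x, b=tool y about tcp');rackhole(c,s['tool_pos'][:2],s['tool_rot'][2])
K=[]
R=Ro.from_euler('xyz',s['tool_rot'])
for y in range(180,300):
    for x in range(240,420):
        p=pt(c,x,y);q=R.inv().apply(p-s['tool_pos'])*1000
        if .145<p[2]<.22 and abs(q[1])<12 and abs(q[0])<30:K.append(q)
K=np.array(K);print('blade',len(K),np.percentile(K[:,0],[5,50,95]).round(1),np.percentile(K[:,1],[3,97]).round(1))
```

```text
t 53.92 tcp [ 0.5159 -0.2998  0.2765] rot [ 3.141 -0.     1.17 ] F [ 0.2 -0.7 -2.9] M [-0.13  0.03  0.01] op 0.0118 grip 40.0 q [-0.66  0.45  1.24  0.    1.45 -0.25]
shift cm [-0.07  0.14 13.5 ]
turn [ 0. -0. -0.]
tool a,b: a=tool x, b=tool y about tcp
hole a,b [-0.3  1.7] n 214 med|res| 0.27
blade 143 [13.  15.6 16.5] [-3.5  2.4]
```

Ring hole at (−0.3, +1.7) mm, key at (−1, −0.5). I'll correct and lower.

Call:
carry_out:
  deltas:
    - [0.05,0.2,0,0,0,0,0]
    - [0,0,1.2,0,0,0,0]
    - [0,0,2,0,0,0,0]
    - [0,0,2.2,0,0,0,0]
    - [0,0,2,0,0,0,0]
    - [0,0,1,0,0,0,0]
    - [0,0,0,0,0,0,0]
    - [0,0,0,0,0,0,0]

```text
time: 54.63
tool_pos: [0.5179, -0.3014, 0.1927]
tool_rot: [3.141, -0.0, 1.168]
contact_force: [0.4, 0.3, -2.8]
opening: 0.0119
grip_force: 40.0
```

Run:
```python
from m import *
go((.5175,-.3005,.1425),1.17)
```

```text
t 54.63 tcp [ 0.5179 -0.3014  0.1927] rot [ 3.141 -0.     1.168] F [ 0.4  0.3 -2.8] M [-0.1   0.02 -0.01] op 0.0119 grip 40.0 q [-0.66  0.51  1.37  0.    1.26 -0.25]
shift cm [ 0.06 -0.07  5.02]
turn [ 0.    -0.    -0.002]
```

Call:
carry_out:
  deltas:
    - [0,0,1,0,0,0,0]
    - [0,0,1.6,0,0,0,0]
    - [0,0,1.5,0,0,0,0]
    - [0,0,0.6,0,0,0,0]
    - [0,0,0.2,0,0,0,0]
    - [0,0,0,0,0,0,0]
    - [0,0,0,0,0,0,0.1]
    - [0,0,0,0,0,0,0.25]

```text
time: 55.3
tool_pos: [0.5183, -0.3019, 0.1448]
tool_rot: [3.139, 0.0, 1.168]
contact_force: [-0.1, 0.2, 0.2]
opening: 0.0148
grip_force: 0.0
```

Call:
carry_out:
  deltas:
    - [0,0,0,0,0,0,0.35]
    - [0,0,0,0,0,0,0.35]
    - [0,0,-1,0,0,0,0.35]
    - [0,0,-2.2,0,0,0,0.35]
    - [0,0,-3,0,0,0,0.35]
    - [0,0,-3,0,0,0,0.35]
    - [0,0,0,0,0,0,0.35]
    - [0,0,0,0,0,0,0.35]

```text
time: 55.97
tool_pos: [0.5184, -0.302, 0.2384]
tool_rot: [3.136, 0.001, 1.168]
contact_force: [0.5, -0.3, -1.0]
opening: 0.0325
grip_force: 0.0
```

Run:
```python
from m import *
go((.55,.15,.25),2.8)
c=cams.read_camera('wrist');hsv=cv2.cvtColor(c['image'],cv2.COLOR_BGR2HSV)
m=cv2.inRange(hsv,*COL['blue']);m[345:]=0;ys,xs=np.nonzero(m);P=np.array([pt(c,x,y) for x,y in zip(xs,ys)]);Q=P[(abs(P[:,2]-.165)<.005)&(np.hypot(P[:,0]-.517,P[:,1]+.302)<.06)]
b=cv2.minAreaRect((Q[:,:2]*1000).astype(np.float32));print('blue',len(Q),np.median(Q[:,2]).round(4),b)
s=cams.read_camera('scene');hs=cv2.cvtColor(s['image'],cv2.COLOR_BGR2HSV)
m=cv2.inRange(hs,(0,140,40),(9,255,255))|cv2.inRange(hs,(174,140,40),(180,255,255));ys,xs=np.nonzero(m);P=np.array([pt(s,x,y) for x,y in zip(xs,ys)]);P=P[(np.hypot(P[:,0]-.55,P[:,1]-.2)<.06)&(P[:,2]>.11)&(P[:,2]<.2)]
for z in range(125,172,5):
    k=P[abs(P[:,2]*1000-z)<2.5]
    if len(k)>4:
        b=cv2.minAreaRect((k[:,:2]*1000).astype(np.float32));print(z,len(k),np.round(b[0],1),np.round(b[1],1),round(b[2],1))
```

```text
t 55.97 tcp [ 0.5184 -0.302   0.2384] rot [3.136e+00 1.000e-03 1.168e+00] F [ 0.5 -0.3 -1. ] M [-0.13  0.11  0.04] op 0.0325 grip 0.0 q [-0.66  0.48  1.31  0.    1.36 -0.25]
shift cm [ 42.82 -14.8   -1.29]
turn [ 0.004  0.006 -1.632]
blue 2058 0.1651 ((517.6759033203125, -301.6282043457031), (64.67988586425781, 11.621048927307129), 67.28971099853516)
130 10 [552.  198.1] [58.6  1.2] 10.0
135 18 [554.8 198.9] [52.7  2.9] 9.1
140 26 [550.9 198.3] [59.6  2.5] 9.8
145 16 [552.  198.5] [56.   1.8] 10.4
150 18 [551.3 198.4] [58.3  2.4] 9.5
155 18 [551.  198.4] [54.6  2. ] 10.7
160 59 [550.8 192.3] [62.8 13. ] 10.5
165 184 [551.6 193.4] [62.3 11.7] 13.1
170 16 [549.9 192. ] [50.5  7.1] 7.4
```

Blue hangs centred in the ring. Red stands upright, but yellow's knock pushed it to the edge of its hole (rack y about −93 mm, limit 95). There are 16 s left, so I'll re-centre it.

Call:
carry_out:
  deltas:
    - [1.7,-0.6,0,0,0,0,0.35]
    - [3.1,-1.1,0,0,0,0,0.35]
    - [3.3,-1.15,0,0,0,0,0.35]
    - [3.3,-1.15,0,0,0,0,0.35]
    - [3.3,-1.15,0,0,0,0,0.35]
    - [3.3,-1.15,0,0,0,0,0.35]
    - [3.3,-1.15,0,0,0,0,0.35]
    - [3.3,-1.15,0,0,0,0,0.35]
  force: 20

```text
time: 56.73
tool_pos: [0.534, -0.0396, 0.2341]
tool_rot: [-3.139, 0.0, 1.168]
contact_force: [1.1, 0.3, -0.1]
opening: 0.0321
grip_force: 0.0
```

Call:
carry_out:
  deltas:
    - [3.3,-1.15,0,0,0,0,0.35]
    - [3.3,-1.15,0,0,0,0,0.35]
    - [3.3,-1.15,0,0,0,0,0.35]
    - [3.3,-1.15,0,0,0,0,0.35]
    - [3.3,-1.15,0,0,0,0,0.35]
    - [2.9,-1.15,0,0,0,0,0.35]
    - [1.6,-0.6,0,0,0,0.1,0.35]
    - [0,0,0,0,0,0.11,0.35]

```text
time: 57.4
tool_pos: [0.5471, 0.1849, 0.2337]
tool_rot: [-3.139, 0.001, 0.958]
contact_force: [-1.0, -0.3, 0.6]
opening: 0.0319
grip_force: 0.0
```

Call:
carry_out:
  deltas:
    - [0,0,0,0,0,0.11,0.35]
    - [0,0,0,0,0,0.11,0.35]
    - [0,0,0,0,0,0.11,0.35]
    - [0,0,0,0,0,0.11,0.35]
    - [0,0,0,0,0,0.11,0.35]
    - [0,0,0,0,0,0.11,0.35]
    - [0,0,0,0,0,0.1,0.35]
    - [0,0,0,0,0,0,0.35]

```text
time: 58.07
tool_pos: [0.5475, 0.1811, 0.234]
tool_rot: [3.142, 0.002, 0.194]
contact_force: [0.1, -0.1, 0.8]
opening: 0.0322
grip_force: 0.0
```

Run:
```python
from m import *
c=cams.read_camera('wrist');np.save('w16.npy',c,allow_pickle=True);heads(c,['red','yellow'])
go((.550,.191,.1395),.2)
```

```text
red 2138 z 0.1651 [551.4 192.4] [63.9 12. ] 11.8
yellow 2158 z 0.1651 [545.5 243.7] [64.3 90.9] 11.5
t 58.12 tcp [0.5476 0.1811 0.2342] rot [-3.142e+00  2.000e-03  2.000e-01] F [-0.   0.3  0.1] M [-0.11  0.17  0.  ] op 0.0321 grip 0.0 q [0.19 0.44 1.38 0.   1.33 1.56]
shift cm [ 0.45 -0.92  9.47]
turn [-0.     0.002 -0.   ]
```

Call:
carry_out:
  deltas:
    - [0.3,-0.52,0,0,0,0,0.35]
    - [0.3,-0.51,0,0,0,0,0.35]
    - [0,0,1.5,0,0,0,0.35]
    - [0,0,2.3,0,0,0,0.35]
    - [0,0,2.5,0,0,0,0.35]
    - [0,0,2.2,0,0,0,0.35]
    - [0,0,0.8,0,0,0,0.35]
    - [0,0,0,0,0,0,0.35]

```text
time: 58.78
tool_pos: [0.5509, 0.1927, 0.1402]
tool_rot: [-3.142, 0.004, 0.199]
contact_force: [-1.0, -0.0, 0.3]
opening: 0.0323
grip_force: 0.0
```

Call:
carry_out:
  deltas:
    - [0,0,0,0,0,0,0]
    - [0,0,0,0,0,0,0]
    - [0,0,0,0,0,0,0]
    - [0,0,0,0,0,0,0]
    - [0,0,0,0,0,0,0]
    - [0,0,-0.2,0,0,0,0]
    - [0,-0.4,0,0,0,0,0]
    - [0,-0.5,0,0,0,0,0]

```text
time: 59.45
tool_pos: [0.5501, 0.2013, 0.1443]
tool_rot: [-3.142, 0.0, 0.197]
contact_force: [-1.0, -0.2, -1.7]
opening: 0.0118
grip_force: 20.0
```

Call:
carry_out:
  deltas:
    - [0,-0.4,0,0,0,0,0]
    - [0,0,0,0,0,0,0]
    - [0,0,0.2,0,0,0,0]
    - [0,0,0,0,0,0,0]
    - [0,0,0,0,0,0,0.1]
    - [0,0,0,0,0,0,0.3]
    - [0,0,0,0,0,0,0.35]
    - [0,0,0,0,0,0,0.35]

```text
time: 60.12
tool_pos: [0.5497, 0.2052, 0.1425]
tool_rot: [3.141, -0.001, 0.198]
contact_force: [-0.0, 0.1, 0.0]
opening: 0.0273
grip_force: 0.0
```

Call:
carry_out:
  deltas:
    - [0,0,0,0,0,0,0.35]
    - [0,0,-1,0,0,0,0.35]
    - [0,0,-2.2,0,0,0,0.35]
    - [0,0,-3,0,0,0,0.35]
    - [0,0,-3,0,0,0,0.35]
    - [0,0,-1,0,0,0,0.35]
    - [0,0,0,0,0,0,0.35]
    - [0,0,0,0,0,0,0.35]

```text
time: 60.78
tool_pos: [0.5494, 0.2051, 0.2443]
tool_rot: [3.142, -0.001, 0.198]
contact_force: [-0.2, 0.4, -0.5]
opening: 0.0325
grip_force: 0.0
```

Run:
```python
from m import *
c=cams.read_camera('wrist');np.save('w17.npy',c,allow_pickle=True);heads(c,['red','yellow']);go()
```

```text
red 1886 z 0.1651 [547.2 206. ] [64.5 11.4] 11.6
yellow 1934 z 0.1651 [534.  258.7] [80.8 59.5] 79.6
t 60.83 tcp [0.5489 0.205  0.2432] rot [3.141e+00 2.000e-03 1.980e-01] F [-0.5  0.9  0.2] M [-0.06  0.14 -0.05] op 0.0324 grip 0.0 q [ 0.23  0.45  1.33 -0.    1.36  1.6 ]
```

Red is centred again at the right height, and the arm is clear. Handing in.

```bash
python3 -c "
from cell import robot
print(robot.hand_in())"
```

```text
the job is handed in; nothing more can be done
None
```

Handed in at about 61 s of the 72 s, verdict not shown: the blue key opened the latch (about 1.48 rad) and hangs in the orange ring, with red and yellow in the rack; I knocked yellow onto the bench and red off-centre on the way, and put both right.

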